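# Pack the stamps and seal the gasketed case

### The job

Put the rubber stamps away for the night: pack every one on the counter into the open blue case, then set the loose cover with the bar handle on the gasketed rim so that it sits seated and level while the screws are still loose. Then tighten the four wing screws clockwise, evenly and in cross order: first turn all four half way (an eighth of a turn), one diagonal pair and then the other, and only then all four fully home, again one diagonal pair and then the other. Leave the other things on the counter where they are.

Things in the scene. Friction and masses are not known exactly. Their poses are not given: they have to be found in the camera images.
- case: blue open-topped metal case, fixed, turned up to 0.25 rad. Origin: centre of its underside; x = short side (away from the robot), y = long side (left), z up. Inside 110 (x) x 160 (y) mm, walls 5, inner floor 6 mm above the origin; 3 mm black gasket on the rim, its top at 87 mm. At each y end a flange carries two wing screws.
- cover_handle (a point): centre of the loose cover's black bar handle: bar 14 mm wide (x), 90 long (y), 16 high, its centre 46 mm above the cover's underside and 26 mm clear of the plate between two posts. z is the plate's upward normal, y along the bar. Seated, this point lies 127 mm above the case's origin and straight over it; either way round fits.
- stamp_1_mid (a point): brown rubber stamp with base 30 x 40 mm (its x by y), 19 mm high, and a round turned handle above it, 69 mm tall in all; the thick part of the handle is 22 mm in diameter, from 40 to 69 mm above its underside. Point on its axis half-way up (34.5 mm above the underside), z along its handle. May be absent (None).
- stamp_2_mid (a point): brown rubber stamp with base 32 x 32 mm, 19 mm high, and a round turned handle above it, 69 mm tall in all; the thick part of the handle is 22 mm in diameter, from 40 to 69 mm above its underside. Point on its axis half-way up (34.5 mm above the underside), z along its handle. May be absent (None).
- stamp_3_mid (a point): brown rubber stamp with base 26 x 54 mm (its x by y), 19 mm high, and a round turned handle above it, 69 mm tall in all; the thick part of the handle is 22 mm in diameter, from 40 to 69 mm above its underside. Point on its axis half-way up (34.5 mm above the underside), z along its handle. May be absent (None).
- screw_fl (a joint): front left wing screw of the case: 0 loose to 1.57 rad at the stop, grows as it is turned clockwise seen from above; starts at 0 to 0.12, turns stiffly (0.06 N m) and stays where it is left. At 0 the wing lies along the case's x; at 1.57 along its y. A 50 mm clamp tongue turns with the wing and at 1.57 lies over the cover, 1.5 mm above the seated plate.
- screw_fl_grip (a point): grip point on the axis of the front left wing screw, in the case's frame at x -45, y +115, z 118.5 mm; the wing is 44 mm long, 10 mm thick, and stands from 18 mm below to 12 mm above this point, on the 6 mm tongue. The point's x axis lies along the wing and turns with it.
- screw_fr (a joint): front right wing screw of the case: 0 loose to 1.57 rad at the stop, grows as it is turned clockwise seen from above; starts at 0 to 0.12, turns stiffly (0.06 N m) and stays where it is left. At 0 the wing lies along the case's x; at 1.57 along its y. A 50 mm clamp tongue turns with the wing and at 1.57 lies over the cover, 1.5 mm above the seated plate.
- screw_fr_grip (a point): grip point on the axis of the front right wing screw, in the case's frame at x -45, y -115, z 118.5 mm; the wing is 44 mm long, 10 mm thick, and stands from 18 mm below to 12 mm above this point, on the 6 mm tongue. The point's x axis lies along the wing and turns with it.
- screw_bl (a joint): back left wing screw of the case: 0 loose to 1.57 rad at the stop, grows as it is turned clockwise seen from above; starts at 0 to 0.12, turns stiffly (0.06 N m) and stays where it is left. At 0 the wing lies along the case's x; at 1.57 along its y. A 50 mm clamp tongue turns with the wing and at 1.57 lies over the cover, 1.5 mm above the seated plate.
- screw_bl_grip (a point): grip point on the axis of the back left wing screw, in the case's frame at x +45, y +115, z 118.5 mm; the wing is 44 mm long, 10 mm thick, and stands from 18 mm below to 12 mm above this point, on the 6 mm tongue. The point's x axis lies along the wing and turns with it.
- screw_br (a joint): back right wing screw of the case: 0 loose to 1.57 rad at the stop, grows as it is turned clockwise seen from above; starts at 0 to 0.12, turns stiffly (0.06 N m) and stays where it is left. At 0 the wing lies along the case's x; at 1.57 along its y. A 50 mm clamp tongue turns with the wing and at 1.57 lies over the cover, 1.5 mm above the seated plate.
- screw_br_grip (a point): grip point on the axis of the back right wing screw, in the case's frame at x +45, y -115, z 118.5 mm; the wing is 44 mm long, 10 mm thick, and stands from 18 mm below to 12 mm above this point, on the 6 mm tongue. The point's x axis lies along the wing and turns with it.
- tumbler: glass tumbler, 71 mm wide, 106 mm high, at the back: leave it alone (origin under its centre).
- cover: loose cover, 0.3 to 0.5 kg: aluminium plate 124 (x) x 176 (y) x 6 mm over a black plug 103 x 153 x 6 mm that drops inside the case's rim with 3.5 mm play all round until the plate lies on the gasket. Starts lying plug down on the counter. Origin: centre of the plug's underside, 46 mm below the handle point.
There are look-alikes about, which are no part of the job. What is shaped like the part that bears stamp_3_mid but green is not meant.

How it is judged:
By the outcome, as a careful person would: the job done as asked, in the order asked, and still so for the second after the job is handed in, with the robot touching nothing.
Of stamp_1, stamp_2, stamp_3 only 2 to 3 are there at a start; the rules pass over those that are not, and their reading is None.
At some moment in a run one of stamp_1, stamp_2, stamp_3 may be knocked a few centimetres aside while the robot is not near it.
It also fails if it takes over 200 s, if anything falls off the work surface, if the arm or the gripper's body presses on something with over 40 N, if the wrist force passes 120 N, or if a joint passes its speed limit or range.

### The arm

A 7-joint arm with a two-finger parallel gripper is mounted at the origin on a cart in front of the work surface, level with it; the furniture and walls round the work are solid. World frame = base frame: x ahead of the robot, y to its left, z up, the work surface at z = 0. Lengths are in mm, angles in rad, forces in N, time in s.
With the tool pointing down it reaches from about 400 to 875 mm from the base axis. Payload 4.4 kg.
Tool frame: the origin (TCP) lies on the centre line of the jaws, within the pads' length; the fingertips stand 11 mm ahead of it and the grasp point (between the pads) lies 8 mm behind it (ctrl.tips_ahead is the distance from the TCP to the fingertips, in mm); z points along the fingers, y is the line along which they close (so a half turn about z gives the same grasp; the last joint's range is limited). The gripper opens to 85 mm and grips with 20 to 120 N. Pads are 22 mm wide; open, the fingers measure 114 mm over their backs; the gripper's body (76 mm by 85 mm) begins 54 mm behind the grasp point. The pads swing forward as they close: fully open they stand 13 mm farther back than shut.
Start: joints at [1.146, 0.628, 0.038, 1.517, -0.027, 0.996, -0.02], TCP at [228.276, -608.611, 242.313] pointing down, gripper open.
Joint ranges: [-3.06, 3.06], [-0.37, 2.12], [-1.25, 1.32], [0.18, 2.47], [-1.1, 4.24], [0.23, 1.98], [-2.94, 2.94]. Speed limits (rad/s): [2.57, 2.57, 3.14, 3.14, 3.14, 3.14, 3.14].

### API

Orientations are given as [roll, pitch, yaw] about the fixed x, y, z axes, in that order (R = Rz(yaw) Ry(pitch) Rx(roll)).
In Python, from cell import ctrl, eyes, job gives the robot as it stands. The module is installed in compiled form; this text tells all that it offers.
- The arm moves only by the tool carry_out, never from a script. Its argument "moves" is a list of rows, each an object of numbers: "tx", "ty", "tz": the shift along the tool's x, y, z as a fraction of full scale; "twist": the turn about the tool's z as a fraction of full scale; "fingers": the opening, from 0 (shut) to 1 (fully open). In form: [{"tx": .., "ty": .., "tz": .., "twist": .., "fingers": ..}, ...]. A call has 1 to 12 rows; each row shifts and turns the commanded pose from where the row before left it, along the tool's axes as they then stand; what a row does not reach is not made up. Full scale, the value 1, is 0.3 m for a shift and pi rad for a turn. A row lasts 1/8 s, in which the tool goes at most 62.5 mm and 10.7 degrees, less where a joint would pass 70% of its speed; a pose out of reach is approached as far as the arm can. A call with a number of a shift or a turn outside -1 to 1 is refused whole. A call with a gripper value outside its range is refused whole. The fingers move at their own pace and stop on an object; the grip force is fixed at half the most. Time passes only in rows, so rows that do not move let the fingers close. It gives the time, the measured TCP pose, the force, the opening and the grip force at its end, in the units of the state.
- ctrl.read_state(): the state, without advancing time (a new reading comes with each control period).
- eyes.get_image(name): name is "side" or "top"; returns a dict with "color" (480x640x3 uint8, blue, green, red), "fovy" (degrees; the focal length in pixels is half the picture's height over the tangent of half this angle, whatever the lens; pixels are square), "cx", "cy" (the principal point, pixels), "world_from_camera" (4x4, takes a point from camera to world coordinates). Camera axes: x right, y up, looking along -z (the intrinsics and any distortion apply to the point x, -y, -z); pixel columns grow to the right and rows downward; lengths in mm; the calibration is good to about 2 mm. A picture is of the moment at which its call begins. There is no depth.
- job.finish_job(): hands the job in; it is judged then, once.
The state is a dict: "clock": time; "qpos": joint angles; "qd": joint speeds; "tau": joint torques, N m; "eef_pos": TCP position; "tool_rot": TCP orientation; "force": force on the tool from outside, world axes, zero at the start; "torque": the same for the moment, N m; "width": finger opening in mm; "gripper_force": force on a finger pad.
Only numpy, scipy, OpenCV 4.12 (cv2) and the standard library are available. Lean on these libraries where they do the work, as an engineer would, in place of code of your own. Each camera call takes 0.05 s, during which the arm holds its last target. There are 200 camera calls.

## Working session

There is one attempt and no reset: what is moved stays moved. The work goes in short steps, Python scripts to look and compute and a tool call to move; the robot and the scene stay as the last step left them, time stands still between calls to the robot, and variables do not carry over. Pictures are saved under pics/ and viewed, at most 14 in all, crops included, and the job is handed in when it is done.

Besides the shell and the picture viewer there is one more tool, called after "Call:" as a command line: name --argument value ..., lists and objects as JSON in quotes. carry_out: Moves the arm, as the interface text tells. Its arguments: {"type":"object","properties":{"moves":{"type":"array","items":{"type":"object","properties":{"tx":{"type":"number","minimum":-1,"maximum":1},"ty":{"type":"number","minimum":-1,"maximum":1},"tz":{"type":"number","minimum":-1,"maximum":1},"twist":{"type":"number","minimum":-1,"maximum":1},"fingers":{"type":"number"}}}}},"required":["moves"]}

```bash
mkdir -p pics; ls; python3 - <<'E'
from cell import ctrl, eyes
import cv2
for n in ("top","side"):
    i=eyes.get_image(n); cv2.imwrite(f"pics/{n}0.png",i["color"])
    print(n,{k:v for k,v in i.items() if k!="color"})
s=ctrl.read_state();print(s, ctrl.tips_ahead)
E
```

```text
pics
top {'fovy': 56.52912046408147, 'cx': 318.51759670327056, 'cy': 239.14560073027081, 'world_from_camera': array([[ 2.34136068e-02,  9.80767565e-01, -1.93769932e-01,
         3.56084414e+02],
       [-9.99468088e-01,  2.73649027e-02,  1.77398842e-02,
        -6.87709553e+00],
       [ 2.27011984e-02,  1.93251508e-01,  9.80886594e-01,
         1.21729810e+03],
       [ 0.00000000e+00,  0.00000000e+00,  0.00000000e+00,
         1.00000000e+00]])}
side {'fovy': 53.19562093949081, 'cx': 316.56561949405625, 'cy': 233.89378949356566, 'world_from_camera': array([[ 9.94136502e-01,  3.89445593e-02, -1.00875846e-01,
         4.60290650e+02],
       [-1.07324473e-01,  4.69195068e-01, -8.76548599e-01,
        -1.00842326e+03],
       [ 1.31936503e-02,  8.82235405e-01,  4.70623648e-01,
         6.39493395e+02],
       [ 0.00000000e+00,  0.00000000e+00,  0.00000000e+00,
         1.00000000e+00]])}
{'clock': 0.1, 'qpos': array([ 1.14620176,  0.6292514 ,  0.03844714,  1.51825701, -0.02704198,
        0.99630311, -0.02000234]), 'qd': array([ 0.00040975, -0.00323146,  0.00055232, -0.00127755,  0.00094733,
        0.00027014,  0.00054118]), 'tau': array([ 3.32822630e-03, -5.64544916e+01,  1.23069238e+00, -1.93978482e+01,
        1.13729303e-02,  5.36984880e-03,  1.26031964e-05]), 'eef_pos': array([ 228.09528542, -608.09143616,  241.48602341]), 'tool_rot': array([-3.13989115e+00, -1.69828701e-05,  3.58767691e-01]), 'force': array([0.2617253 , 0.37229844, 0.95400036]), 'torque': array([0.00965866, 0.05432639, 0.04189824]), 'gripper_force': 0.0, 'width': 85.57363928238632} 11.0
```

View pics/top0.png

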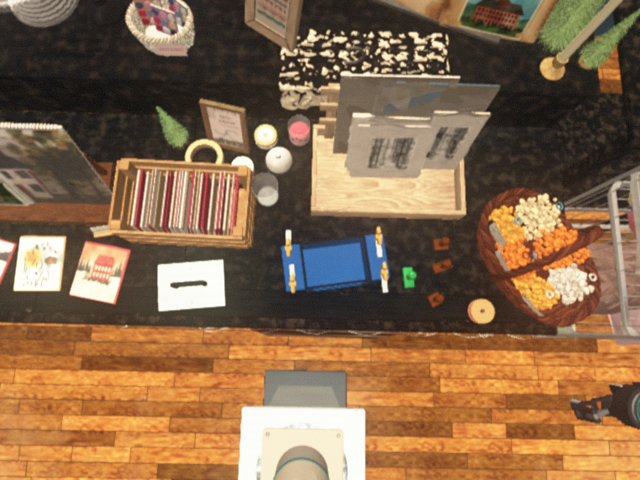

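View pics/side0.png

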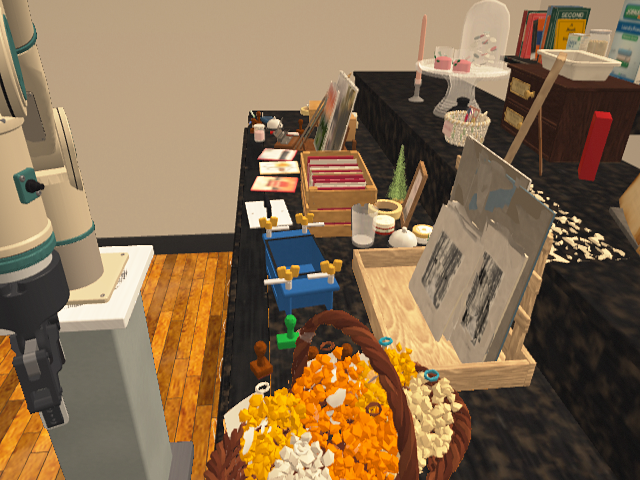

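Candidates seen from above: three brown stamps at (441,243), (443,267) and (435,299). A green look-alike stands at (408,277), and there is a round wooden disc at (481,311). The brown ones are the ones I want. I'll check them in one close crop.

```bash
python3 - <<'E'
import cv2, numpy as np
a=cv2.imread("pics/top0.png"); b=cv2.imread("pics/side0.png")
c=cv2.resize(a[228:312,394:464],None,fx=7,fy=7,interpolation=cv2.INTER_CUBIC)
cv2.imwrite("pics/c1.png",c)
c=cv2.resize(a[220:312,152:402],None,fx=3.2,fy=3.2,interpolation=cv2.INTER_CUBIC)
cv2.imwrite("pics/c2.png",c)
E
```

```text
(no output)
```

View pics/c1.png

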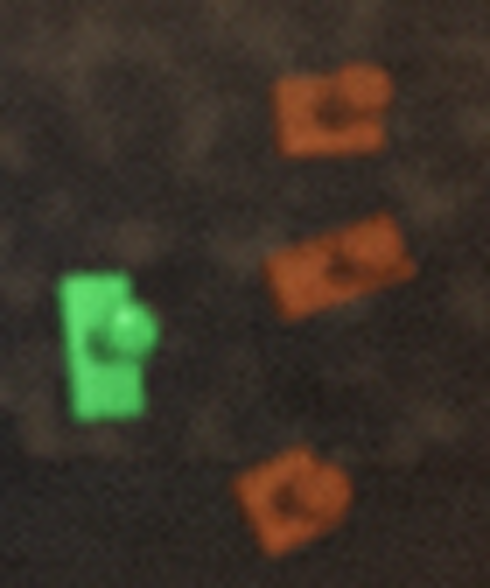

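View pics/c2.png

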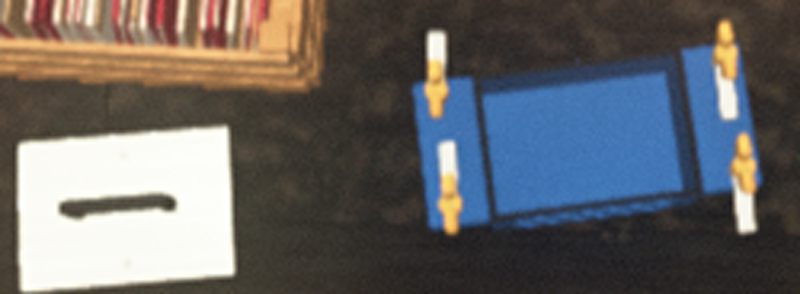

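The crop shows all three brown stamps upright. The 40x30 one (stamp_1) is at the top, the long one (stamp_3) in the middle and the square one (stamp_2) at the bottom. The case's left tongues point +x and the right ones -x, as expected for loose screws. Next I'll fit the models to the image.

```bash
cat > h.py <<'E'
import cv2, numpy as np
from scipy.optimize import minimize, least_squares
from cell import ctrl, eyes
def Rz(a): c,s=np.cos(a),np.sin(a); return np.array([[c,-s,0],[s,c,0],[0,0,1]])
def proj(im,P):
    T=np.linalg.inv(im["world_from_camera"]); p=np.atleast_2d(P)@T[:3,:3].T+T[:3,3]
    f=240/np.tan(np.radians(im["fovy"]/2))
    return np.c_[im["cx"]+f*p[:,0]/-p[:,2], im["cy"]-f*p[:,1]/-p[:,2]]
def back(im,uv,z):
    T=im["world_from_camera"]; f=240/np.tan(np.radians(im["fovy"]/2))
    uv=np.atleast_2d(uv); d=np.c_[(uv[:,0]-im["cx"])/f,-(uv[:,1]-im["cy"])/f,-np.ones(len(uv))]@T[:3,:3].T
    o=T[:3,3]; return o+d*((z-o[2])/d[:,2])[:,None]
def box(a,b,z0,z1): return np.array([[x,y,z] for x in(-a/2,a/2) for y in(-b/2,b/2) for z in(z0,z1)])
def cyl(r,z0,z1):
    t=np.linspace(0,2*np.pi,24,endpoint=False); return np.vstack([np.c_[r*np.cos(t),r*np.sin(t),0*t+z] for z in(z0,z1)])
S={1:(30,40),2:(32,32),3:(26,54)}
def stampparts(k): return [box(*S[k],0,19),cyl(7,19,40),cyl(11,41,67)]
K=8
def render(im,parts,p,roi):
    x0,y0,x1,y1=roi; m=np.zeros(((y1-y0)*K,(x1-x0)*K),np.uint8)
    for P in parts:
        uv=proj(im,P@Rz(p[2]).T+[p[0],p[1],p[3] if len(p)>3 else 0]); q=((uv+.5-[x0,y0])*K).astype(np.int32)
        cv2.fillConvexPoly(m,cv2.convexHull(q),255)
    return cv2.resize(m,(x1-x0,y1-y0),interpolation=cv2.INTER_AREA)/255.
def fit(im,mask,parts,p0):
    ys,xs=np.nonzero(mask>.5); roi=(max(xs.min()-8,0),max(ys.min()-8,0),xs.max()+9,ys.max()+9)
    M=mask[roi[1]:roi[3],roi[0]:roi[2]]; best=None
    for y in np.atleast_1d(p0[2]):
        s=np.array([[0,0,0],[8,0,0],[0,8,0],[0,0,.2]])+[p0[0],p0[1],y]
        r=minimize(lambda p:np.abs(render(im,parts,p,roi)-M).sum(),s[0],method="Nelder-Mead",options=dict(initial_simplex=s,xatol=.02,fatol=.02))
        if best is None or r.fun<best.fun: best=r
    return best.x,best.fun/M.sum()
def brown(im):
    h=cv2.cvtColor(im["color"],cv2.COLOR_BGR2HSV); return ((h[...,0]<16)&(h[...,1]>140)&(h[...,2]>60)).astype(np.uint8)
def blobs(m,amin):
    n,l,st,c=cv2.connectedComponentsWithStats(m); return [(st[i],c[i],(l==i).astype(float)) for i in range(1,n) if st[i,4]>=amin]
def stamps(im,roi=(395,225,470,315)):
    m=brown(im); k=np.zeros_like(m); x0,y0,x1,y1=roi; k[y0:y1,x0:x1]=m[y0:y1,x0:x1]
    k=cv2.morphologyEx(k,cv2.MORPH_CLOSE,np.ones((3,3))); out=[]
    for st,c,mm in blobs(k,50):
        g=back(im,c,25)[0]
        r=[(e,kk,p) for kk in S for p,e in [fit(im,mm,stampparts(kk),(g[0],g[1],np.arange(0,np.pi,np.pi/6)))]]
        out.append((c.round(1),sorted(r,key=lambda t:t[0])))
    return out
def yellow(im,roi):
    h=cv2.cvtColor(im["color"],cv2.COLOR_BGR2HSV); m=((h[...,0]>14)&(h[...,0]<32)&(h[...,1]>110)&(h[...,2]>110)).astype(np.uint8)
    k=np.zeros_like(m); x0,y0,x1,y1=roi; k[y0:y1,x0:x1]=m[y0:y1,x0:x1]; return k
WG=np.array([[45,115,118.5],[-45,115,118.5],[45,-115,118.5],[-45,-115,118.5]]) # bl fl br fr
def st():
    s=ctrl.read_state(); print("t",round(s["clock"],2),"p",s["eef_pos"].round(1),"rpy",s["tool_rot"].round(3),"F",s["force"].round(1),"w",round(s["width"],1),"g",round(s["gripper_force"],1)); return s
def to(s,target,yaw=None):
    """tool-axis fractions from measured pose s to target xyz (mm), yaw: total twist and shift"""
    psi=s["tool_rot"][2]; d=np.array(target)-s["eef_pos"]; R=Rz(psi)@np.diag([1,-1,-1])
    print("shift tool mm",(R.T@d).round(1),"frac",(R.T@d/300).round(4))
    if yaw is not None: dy=(yaw-psi+np.pi/2)%np.pi-np.pi/2; print("twist frac",round(-dy/np.pi,4))
E
python3 - <<'E'
from h import *
im=eyes.get_image("top"); sd=eyes.get_image("side")
for c,r in stamps(im): print(c,[(k,round(e,3),p.round(2)) for e,k,p in r])
# cover
g=(im["color"].min(2)>150).astype(np.uint8); k=np.zeros_like(g); k[250:315,150:232]=g[250:315,150:232]
k=cv2.morphologyEx(k,cv2.MORPH_CLOSE,np.ones((13,13)))
b=max(blobs(k,200),key=lambda t:t[0][4]); g0=back(im,b[1],12)[0]
p,e=fit(im,b[2],[box(124,176,6,12)],(g0[0],g0[1],[0])); print("cover",p.round(3),e)
hm=(im["color"].max(2)<90)&(b[2]>0); v,u=np.nonzero(hm); print("handle px",u.mean(),v.mean(),back(im,[u.mean(),v.mean()],50),"proj model",proj(im,[[p[0],p[1],46]]))
for nm,ii,roi in (("top",im,(278,222,398,300)),("side",sd,(255,205,350,295))):
    B=blobs(yellow(ii,roi),15); C=np.array([b[1] for b in B]); print(nm,C.round(1),[b[0][4] for b in B])
    if len(C)==4:
        if nm=="top":
            o=sorted(range(4),key=lambda i:(C[i][0]>335,C[i][1])); C=C[o]
        else:
            o=sorted(range(4),key=lambda i:(C[i][1]>245,-C[i][0])); C=C[o]
        f=lambda q:(proj(ii,(WG+[0,0,0])@Rz(q[2]).T+[q[0],q[1],0])-C).ravel()
        r=least_squares(f,[520,0,.1]); print("case",r.x.round(3),"res px",r.fun.round(1))
E
```

```text
[441.  243.8] [(1, np.float64(0.111), array([ 5.8919e+02, -3.6578e+02,  4.0000e-02])), (2, np.float64(0.115), array([ 589.53, -364.04,    1.68])), (3, np.float64(0.339), array([ 5.8986e+02, -3.6435e+02,  2.0000e-02]))]
[441.6 265.7] [(3, np.float64(0.106), array([ 5.2947e+02, -3.6724e+02,  3.7000e-01])), (1, np.float64(0.18), array([ 5.2852e+02, -3.6540e+02,  3.9000e-01])), (2, np.float64(0.292), array([ 5.2907e+02, -3.6593e+02,  4.9000e-01]))]
[435.2 298.9] [(2, np.float64(0.111), array([ 438.  , -345.7 ,    0.51])), (1, np.float64(0.228), array([ 439.11, -344.67,    2.  ])), (3, np.float64(0.489), array([ 435.21, -342.34,    0.69]))]
cover [4.60671e+02 3.11238e+02 9.90000e-02] 0.01761170662727422
handle px 187.57303370786516 283.6292134831461 [[459.46471356 309.31545871  50.        ]] proj model [[187.2759431  283.29407517]]
top [[378.4 234.7]
 [287.6 246.5]
 [384.2 271.2]
 [292.3 284. ]] [np.int32(96), np.int32(79), np.int32(84), np.int32(74)]
case [ 5.24107e+02 -7.10680e+01  1.61000e-01] res px [ 0.1  0.8 -0.1 -0.9 -0.   0.7  0.1 -0.6]
side [[321.7 214.6]
 [268.  222.2]
 [330.1 230.7]
 [330.9 266.2]
 [287.9 272. ]] [np.int32(747), np.int32(178), np.int32(406), np.int32(258), np.int32(254)]
```

```bash
cat > ov.py <<'E'
from h import *
def overlay(im,img,case,cover=None,sts={},Z=4):
    o=cv2.resize(img,None,fx=Z,fy=Z,interpolation=cv2.INTER_CUBIC)
    def poly(P,col): 
        q=((proj(im,P)+.5)*Z).astype(np.int32); cv2.polylines(o,[q],True,col,1)
    R=Rz(case[2]); t=np.array([case[0],case[1],0])
    rect=lambda a,b,z:np.array([[-a,-b,z],[a,-b,z],[a,b,z],[-a,b,z]],float)
    poly(rect(55,80,87)@R.T+t,(0,255,0)); poly(rect(60,85,87)@R.T+t,(0,255,255))
    poly(rect(55,80,6)@R.T+t,(255,0,255))
    for w in WG:
        poly(rect(22,5,12)@R.T+w@R.T+t,(0,0,255))
    if cover is not None:
        R=Rz(cover[2]); t=np.array([cover[0],cover[1],0]); poly(rect(62,88,12)@R.T+t,(0,0,255)); poly(rect(7,45,54)@R.T+t,(0,0,255))
    for k,p in sts.items():
        R=Rz(p[2]); t=np.array([p[0],p[1],0]); a,b=S[k]; poly(rect(a/2,b/2,19)@R.T+t,(255,255,0)); poly(rect(a/2,b/2,0)@R.T+t,(0,255,0)); poly(cyl(11,69,69)[:24]+t,(255,255,255))
    return o
E
python3 - <<'E'
from ov import *
a=eyes.get_image("top"); b=eyes.get_image("side")
case=(524.1,-71.1,.161); cov=(460.7,311.2,.099); s={1:(589.2,-365.8,.04),3:(529.5,-367.2,.37),2:(438,-345.7,.51)}
A=overlay(a,a["color"],case,cov,s)[215*4:315*4,278*4:465*4]
B=overlay(b,b["color"],case,cov,s)[190*4:385*4,235*4:350*4]
c=np.zeros((780,1210,3),np.uint8); c[:400,:748]=A; c[:780,748:748+460]=B
cv2.imwrite("pics/ovA.png",A); cv2.imwrite("pics/ovB.png",cv2.resize(B,None,fx=.76,fy=.76))
E
```

```text
(no output)
```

View pics/ovA.png

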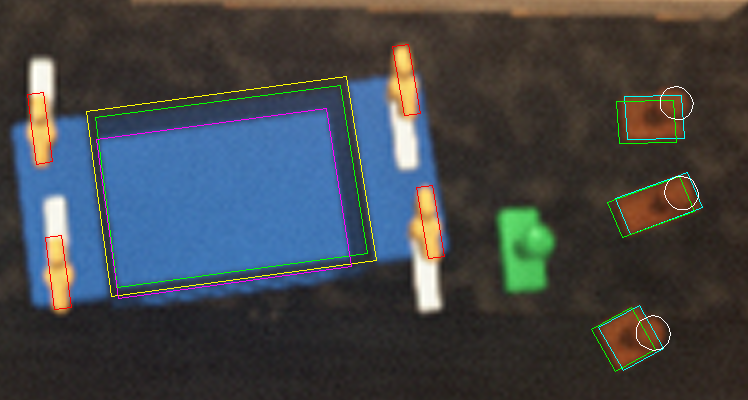

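View pics/ovB.png

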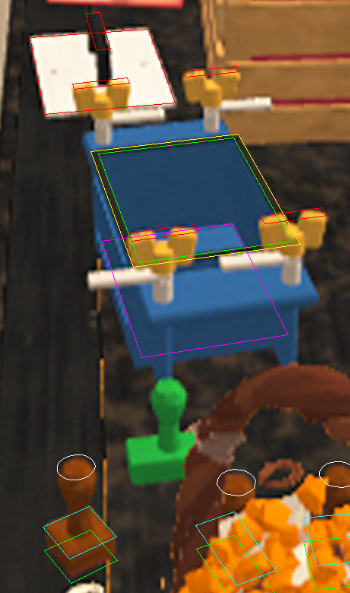

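The overlay shows the case, cover and stamps within about 1-2 px in both views (case gasket in the top crop, stamp_2 at side crop (75,540)). I'll start with stamp_2.

```bash
python3 - <<'E'
from h import *
s=st(); to(s,(330,-346,200),.51)
s2=dict(s); s2["eef_pos"]=np.array([330,-346,200]); s2["tool_rot"]=np.array([0,0,.51]); to(s2,(438,-346,120))
E
```

```text
t 0.3 p [ 228.2 -608.4  242. ] rpy [-3.141 -0.     0.359] F [ 0.1 -1.3  0.2] w 85.5 g 0.0
shift tool mm [ 187.5 -210.    42. ] frac [ 0.6249 -0.6999  0.1399]
twist frac -0.0481
shift tool mm [94.3 52.7 80. ] frac [0.3142 0.1757 0.2667]
```

Call:
carry_out --moves '[{"tx": 0.125,"ty": -0.14,"tz": 0.028,"fingers": 0.8},{"tx": 0.125,"ty": -0.14,"tz": 0.028,"fingers": 0.8},{"tx": 0.125,"ty": -0.14,"tz": 0.028,"fingers": 0.8},{"tx": 0.125,"ty": -0.14,"tz": 0.028,"fingers": 0.8},{"tx": 0.125,"ty": -0.14,"tz": 0.028,"fingers": 0.8},{"twist": -0.048,"fingers": 0.8},{"tx": 0.105,"ty": 0.0585,"fingers": 0.8},{"tx": 0.105,"ty": 0.0585,"fingers": 0.8},{"tx": 0.105,"ty": 0.0585,"tz": 0.1,"fingers": 0.8},{"tz": 0.12,"fingers": 0.8},{"fingers": 0.8},{"fingers": 0.8}]'

```text
validation failed for argument at $.mo...
```

```bash
python3 - <<'E'
from h import *
s=st(); print(s["qpos"].round(2)); to(s,(438,-345.7,47),.51)
b=eyes.get_image("side"); a=eyes.get_image("top")
c=cv2.resize(b["color"][250:400,160:340],None,fx=3,fy=3); d=cv2.resize(a["color"][220:340,360:480],None,fx=3.75,fy=3.75)
cv2.imwrite("pics/g1.png",cv2.resize(np.hstack([c,d]),None,fx=.8,fy=.8)); print(c.shape,d.shape)
p=proj(b,[s["eef_pos"]+[0,0,-11]]); print("tip centre px side",p)
E
```

```text
t 0.3 p [ 228.2 -608.4  242. ] rpy [-3.141 -0.     0.359] F [ 0.1 -1.3  0.2] w 85.5 g 0.0
[ 1.15  0.63  0.04  1.52 -0.03  1.   -0.02]
shift tool mm [ 288.7 -172.3  195. ] frac [ 0.9623 -0.5744  0.6499]
twist frac -0.0481
(450, 540, 3) (450, 450, 3)
tip centre px side [[ 59.0891779  401.61346823]]
```

View pics/g1.png

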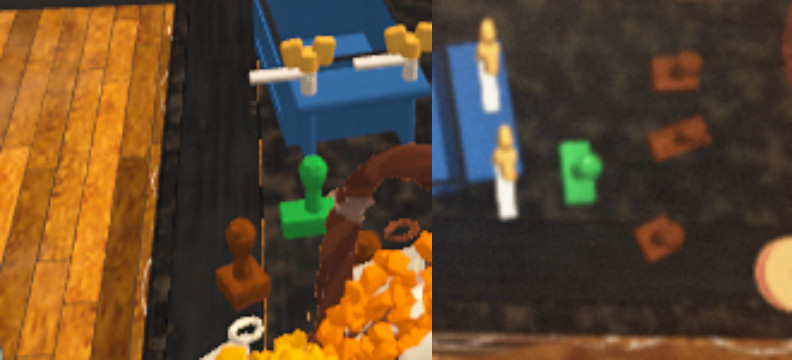

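The arm hasn't moved and the scene is unchanged, with stamp_2 still in place. The move call was refused, so I'll give every field in each row.

Call:
carry_out --moves '[{"tx": 0.125,"ty": -0.14,"tz": 0.028,"twist": 0,"fingers": 0.8},{"tx": 0.125,"ty": -0.14,"tz": 0.028,"twist": 0,"fingers": 0.8},{"tx": 0.125,"ty": -0.14,"tz": 0.028,"twist": 0,"fingers": 0.8},{"tx": 0.125,"ty": -0.14,"tz": 0.028,"twist": 0,"fingers": 0.8},{"tx": 0.125,"ty": -0.14,"tz": 0.028,"twist": 0,"fingers": 0.8},{"tx": 0,"ty": 0,"tz": 0,"twist": -0.048,"fingers": 0.8},{"tx": 0.105,"ty": 0.0585,"tz": 0,"twist": 0,"fingers": 0.8},{"tx": 0.105,"ty": 0.0585,"tz": 0,"twist": 0,"fingers": 0.8},{"tx": 0.105,"ty": 0.0585,"tz": 0.1,"twist": 0,"fingers": 0.8},{"tx": 0,"ty": 0,"tz": 0.12,"twist": 0,"fingers": 0.8},{"tx": 0,"ty": 0,"tz": 0,"twist": 0,"fingers": 0.8},{"tx": 0,"ty": 0,"tz": 0,"twist": 0,"fingers": 0.8}]'

```text
clock: 1.9
eef_pos: [438.3, -346.6, 135.3]
tool_rot: [3.141, -0.0, 0.509]
force: [0.5, -0.4, 0.4]
width: 68.3
gripper_force: 0.0
```

```bash
python3 - <<'E'
from h import *
s=st(); print(s["qpos"].round(2)); to(s,(438,-345.7,47),.51)
E
```

```text
t 1.9 p [ 438.3 -346.6  135.3] rpy [ 3.141 -0.     0.509] F [ 0.5 -0.4  0.4] w 68.3 g 0.0
[ 0.62  0.64 -0.01  1.88  0.01  0.62 -0.45]
shift tool mm [ 0.2 -0.9 88.3] frac [ 0.0007 -0.0031  0.2944]
twist frac -0.0004
```

Call:
carry_out --moves '[{"tx": 0,"ty": -0.003,"tz": 0.12,"twist": 0,"fingers": 0.8},{"tx": 0,"ty": 0,"tz": 0.12,"twist": 0,"fingers": 0.8},{"tx": 0,"ty": 0,"tz": 0.055,"twist": 0,"fingers": 0.8},{"tx": 0,"ty": 0,"tz": 0,"twist": 0,"fingers": 0.8},{"tx": 0,"ty": 0,"tz": 0,"twist": 0,"fingers": 0},{"tx": 0,"ty": 0,"tz": 0,"twist": 0,"fingers": 0},{"tx": 0,"ty": 0,"tz": 0,"twist": 0,"fingers": 0},{"tx": 0,"ty": 0,"tz": 0,"twist": 0,"fingers": 0},{"tx": 0,"ty": 0,"tz": 0,"twist": 0,"fingers": 0},{"tx": 0,"ty": 0,"tz": 0,"twist": 0,"fingers": 0}]'

```text
clock: 3.15
eef_pos: [438.4, -345.5, 47.0]
tool_rot: [3.14, -0.001, 0.51]
force: [-1.0, 0.6, 6.5]
width: 18.8
gripper_force: 58.3
```

```bash
cat >> h.py <<'E'
CASE=(524.1,-71.1,.161)
def cw(x,y,z=0): return Rz(CASE[2])@[x,y,z]+[CASE[0],CASE[1],0]
def plan(s,*steps):
    s=dict(s)
    for t,yaw in steps:
        to(s,t,yaw); s["eef_pos"]=np.array(t,float)
        if yaw is not None: s["tool_rot"]=np.array([0,0,yaw])
E
python3 - <<'E'
from h import *
s=st(); t=cw(0,0); print(t)
plan(s,((438.4,-345.5,212),None),((t[0],t[1],212),1.732),((t[0],t[1],54.5),None))
E
```

```text
t 3.15 p [ 438.4 -345.5   47. ] rpy [ 3.14e+00 -1.00e-03  5.10e-01] F [-1.   0.6  6.5] w 18.8 g 58.3
[524.1 -71.1   0. ]
shift tool mm [   0.    0. -165.] frac [ 1.0e-04  0.0e+00 -5.5e-01]
shift tool mm [ 208.7 -197.7    0. ] frac [ 0.6956 -0.659   0.    ]
twist frac -0.3891
shift tool mm [  0.    0.  157.5] frac [0.    0.    0.525]
```

Call:
carry_out --moves '[{"tx": 0,"ty": 0,"tz": -0.11,"twist": 0,"fingers": 0},{"tx": 0,"ty": 0,"tz": -0.15,"twist": 0,"fingers": 0},{"tx": 0,"ty": 0,"tz": -0.15,"twist": 0,"fingers": 0},{"tx": 0,"ty": 0,"tz": -0.14,"twist": 0,"fingers": 0},{"tx": 0.1,"ty": -0.094,"tz": 0,"twist": 0,"fingers": 0},{"tx": 0.1,"ty": -0.094,"tz": 0,"twist": 0,"fingers": 0},{"tx": 0.1,"ty": -0.094,"tz": 0,"twist": 0,"fingers": 0},{"tx": 0.1,"ty": -0.094,"tz": 0,"twist": 0,"fingers": 0},{"tx": 0.1,"ty": -0.094,"tz": 0,"twist": 0,"fingers": 0},{"tx": 0.1,"ty": -0.094,"tz": 0,"twist": 0,"fingers": 0},{"tx": 0.095,"ty": -0.095,"tz": 0,"twist": 0,"fingers": 0},{"tx": 0,"ty": 0,"tz": 0,"twist": 0,"fingers": 0}]'

```text
clock: 4.65
eef_pos: [524.3, -66.6, 211.2]
tool_rot: [-3.14, -0.002, 0.516]
force: [-0.2, -0.2, -0.7]
width: 18.6
gripper_force: 58.6
```

Call:
carry_out --moves '[{"tx": 0,"ty": 0,"tz": 0,"twist": -0.0555,"fingers": 0},{"tx": 0,"ty": 0,"tz": 0,"twist": -0.0555,"fingers": 0},{"tx": 0,"ty": 0,"tz": 0,"twist": -0.0555,"fingers": 0},{"tx": 0,"ty": 0,"tz": 0,"twist": -0.0555,"fingers": 0},{"tx": 0,"ty": 0,"tz": 0,"twist": -0.0555,"fingers": 0},{"tx": 0,"ty": 0,"tz": 0,"twist": -0.0555,"fingers": 0},{"tx": 0,"ty": 0,"tz": 0,"twist": -0.0555,"fingers": 0},{"tx": 0,"ty": 0,"tz": 0,"twist": 0,"fingers": 0}]'

```text
clock: 5.65
eef_pos: [523.0, -72.3, 210.9]
tool_rot: [-3.141, 0.0, 1.727]
force: [-0.1, -0.2, -1.0]
width: 19.0
gripper_force: 58.7
```

```bash
python3 - <<'E'
from h import *
s=st(); t=cw(0,0); print(s["qpos"].round(2))
plan(s,((t[0],t[1],54.5),1.732))
a=eyes.get_image("top"); b=eyes.get_image("side")
cv2.imwrite("pics/g2.png",np.hstack([cv2.resize(a["color"][200:320,270:470],None,fx=2,fy=2),cv2.resize(b["color"][100:340,200:400],None,fx=1,fy=1)]))
for c,r in stamps(a): print(c,[(k,round(e,3),p.round(2)) for e,k,p in r[:1]])
E
```

```text
t 5.65 p [523.  -72.3 210.9] rpy [-3.141  0.     1.727] F [-0.1 -0.2 -1. ] w 19.0 g 58.7
[ 0.32  0.51 -0.35  1.89  0.24  0.78 -0.  ]
shift tool mm [  1.    1.3 156.4] frac [0.0034 0.0042 0.5214]
twist frac -0.0017
[440.9 243.8] [(2, np.float64(0.122), array([ 5.8913e+02, -3.6407e+02,  1.5000e-01]))]
[441.9 265.6] [(3, np.float64(0.128), array([ 529.79, -368.29,    3.52]))]
```

View pics/g2.png

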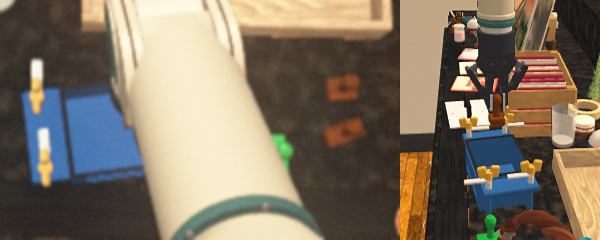

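Call:
carry_out --moves '[{"tx": 0.0035,"ty": 0.004,"tz": 0.12,"twist": 0,"fingers": 0},{"tx": 0,"ty": 0,"tz": 0.15,"twist": 0,"fingers": 0},{"tx": 0,"ty": 0,"tz": 0.15,"twist": 0,"fingers": 0},{"tx": 0,"ty": 0,"tz": 0.08,"twist": 0,"fingers": 0},{"tx": 0,"ty": 0,"tz": 0.02,"twist": 0,"fingers": 0},{"tx": 0,"ty": 0,"tz": 0,"twist": 0,"fingers": 0},{"tx": 0,"ty": 0,"tz": 0,"twist": 0,"fingers": 0}]'

```text
clock: 6.62
eef_pos: [525.4, -69.9, 56.0]
tool_rot: [3.139, 0.001, 1.729]
force: [0.4, -0.3, 0.8]
width: 18.8
gripper_force: 58.6
```

Call:
carry_out --moves '[{"tx": 0,"ty": 0,"tz": 0.006,"twist": 0,"fingers": 0},{"tx": 0,"ty": 0,"tz": 0.002,"twist": 0,"fingers": 0.25},{"tx": 0,"ty": 0,"tz": 0,"twist": 0,"fingers": 0.4},{"tx": 0,"ty": 0,"tz": 0,"twist": 0,"fingers": 0.5},{"tx": 0,"ty": 0,"tz": 0,"twist": 0,"fingers": 0.5},{"tx": 0,"ty": 0,"tz": 0,"twist": 0,"fingers": 0.5},{"tx": 0,"ty": 0,"tz": -0.1,"twist": 0,"fingers": 0.5},{"tx": 0,"ty": 0,"tz": -0.15,"twist": 0,"fingers": 0.5},{"tx": 0,"ty": 0,"tz": -0.15,"twist": 0,"fingers": 0.5},{"tx": 0,"ty": 0,"tz": -0.12,"twist": 0,"fingers": 0.5},{"tx": 0,"ty": 0,"tz": 0,"twist": 0,"fingers": 0.8}]'

```text
clock: 8.0
eef_pos: [526.3, -69.8, 211.2]
tool_rot: [3.136, 0.002, 1.73]
force: [-0.3, 0.3, -0.5]
width: 59.6
gripper_force: 0.0
```

```bash
python3 - <<'E'
from h import *
s=st()
a=eyes.get_image("top")
for c,r in stamps(a): print(c,[(k,round(e,3),p.round(2)) for e,k,p in r[:2]])
# stamp 3: final long (y) axis along case x: stamp yaw .161+pi/2
y3=.37; y1=.04
for n,y,pl in (("3",y3,1.732),("1",y1,1.732)): print(n,"pick yaw for place 1.732:",[(pl-(.161+np.pi/2)+y+k*np.pi/1) for k in (-1,0)])
p=(529.5,-367.5); plan(s,((p[0],p[1],s["eef_pos"][2]),.37),((p[0],p[1],47),None))
E
```

```text
t 8.0 p [526.3 -69.8 211.2] rpy [3.136e+00 2.000e-03 1.730e+00] F [-0.3  0.3 -0.5] w 59.6 g 0.0
[441.  243.8] [(2, np.float64(0.111), array([ 5.8910e+02, -3.6408e+02,  1.5000e-01])), (1, np.float64(0.132), array([ 5.8929e+02, -3.6562e+02,  6.0000e-02]))]
[441.8 265.6] [(3, np.float64(0.12), array([ 5.2989e+02, -3.6830e+02,  3.7000e-01])), (1, np.float64(0.182), array([ 5.2898e+02, -3.6604e+02,  4.4000e-01]))]
3 pick yaw for place 1.732: [-2.77138898038469, 0.3702036732051034]
1 pick yaw for place 1.732: [-3.10138898038469, 0.040203673205103395]
shift tool mm [-294.5  -43.9    0. ] frac [-0.9816 -0.1465  0.    ]
twist frac 0.4328
shift tool mm [  0.    0.  164.2] frac [0.     0.     0.5473]
```

Call:
carry_out --moves '[{"tx": -0.1,"ty": -0.016,"tz": 0,"twist": 0,"fingers": 0.55},{"tx": -0.16,"ty": -0.024,"tz": 0,"twist": 0,"fingers": 0.55},{"tx": -0.16,"ty": -0.024,"tz": 0,"twist": 0,"fingers": 0.55},{"tx": -0.16,"ty": -0.024,"tz": 0,"twist": 0,"fingers": 0.55},{"tx": -0.16,"ty": -0.024,"tz": 0,"twist": 0,"fingers": 0.55},{"tx": -0.16,"ty": -0.024,"tz": 0,"twist": 0,"fingers": 0.55},{"tx": -0.08,"ty": -0.01,"tz": 0,"twist": 0,"fingers": 0.55},{"tx": 0,"ty": 0,"tz": 0,"twist": 0,"fingers": 0.55}]'

```text
clock: 9.05
eef_pos: [526.1, -368.9, 206.2]
tool_rot: [-3.139, -0.001, 1.726]
force: [0.2, 0.5, -0.3]
width: 47.0
gripper_force: 0.0
```

Call:
carry_out --moves '[{"tx": 0,"ty": 0,"tz": 0,"twist": 0.054,"fingers": 0.55},{"tx": 0,"ty": 0,"tz": 0,"twist": 0.054,"fingers": 0.55},{"tx": 0,"ty": 0,"tz": 0,"twist": 0.054,"fingers": 0.55},{"tx": 0,"ty": 0,"tz": 0,"twist": 0.054,"fingers": 0.55},{"tx": 0,"ty": 0,"tz": 0,"twist": 0.054,"fingers": 0.55},{"tx": 0,"ty": 0,"tz": 0,"twist": 0.054,"fingers": 0.55},{"tx": 0,"ty": 0,"tz": 0,"twist": 0.054,"fingers": 0.55},{"tx": 0,"ty": 0,"tz": 0,"twist": 0.054,"fingers": 0.55},{"tx": 0,"ty": 0,"tz": 0,"twist": 0,"fingers": 0.55}]'

```text
clock: 10.18
eef_pos: [528.0, -364.4, 207.5]
tool_rot: [-3.139, 0.001, 0.377]
force: [-0.0, 0.7, 0.4]
width: 46.8
gripper_force: 0.0
```

```bash
python3 - <<'E'
from h import *
s=st(); print(s["qpos"].round(2)); p=(529.6,-367.8); plan(s,((p[0],p[1],47),.37))
a=eyes.get_image("top"); b=eyes.get_image("side")
cv2.imwrite("pics/g3.png",np.hstack([cv2.resize(a["color"][200:320,270:470],None,fx=2,fy=2),b["color"][190:430,190:440]]))
c=(a["color"][232:292,283:388]); 
E
```

```text
t 10.18 p [ 528.  -364.4  207.5] rpy [-3.139e+00  1.000e-03  3.770e-01] F [-0.   0.7  0.4] w 46.8 g 0.0
[ 0.55  0.65  0.02  1.58 -0.02  0.91 -0.62]
shift tool mm [  0.3   3.7 160.5] frac [0.0009 0.0125 0.5351]
twist frac 0.0022
```

View pics/g3.png

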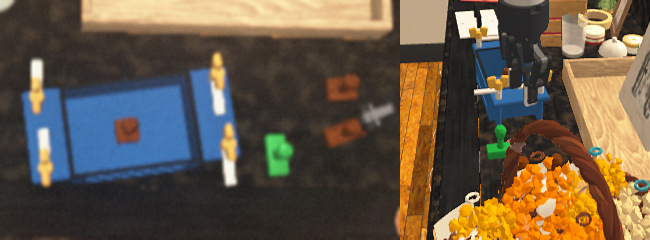

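The picture shows stamp_2 upright in the middle of the case at crop (127,130), and the gripper over stamp_3. Now I'll descend and grasp.

Call:
carry_out --moves '[{"tx": 0.001,"ty": 0.0125,"tz": 0.11,"twist": 0.002,"fingers": 0.55},{"tx": 0,"ty": 0,"tz": 0.15,"twist": 0,"fingers": 0.55},{"tx": 0,"ty": 0,"tz": 0.15,"twist": 0,"fingers": 0.55},{"tx": 0,"ty": 0,"tz": 0.09,"twist": 0,"fingers": 0.55},{"tx": 0,"ty": 0,"tz": 0.035,"twist": 0,"fingers": 0.55},{"tx": 0,"ty": 0,"tz": 0,"twist": 0,"fingers": 0.55},{"tx": 0,"ty": 0,"tz": 0,"twist": 0,"fingers": 0},{"tx": 0,"ty": 0,"tz": 0,"twist": 0,"fingers": 0},{"tx": 0,"ty": 0,"tz": 0,"twist": 0,"fingers": 0},{"tx": 0,"ty": 0,"tz": 0,"twist": 0,"fingers": 0},{"tx": 0,"ty": 0,"tz": 0,"twist": 0,"fingers": 0}]'

```text
clock: 11.65
eef_pos: [530.5, -370.9, 49.5]
tool_rot: [3.139, -0.002, 0.367]
force: [-0.7, 0.7, 6.7]
width: 18.6
gripper_force: 58.7
```

```bash
python3 - <<'E'
from h import *
s=st(); p=s["eef_pos"]; t=cw(0,48)
plan(s,((p[0],p[1],212),None),((t[0],t[1],212),1.732),((t[0],t[1],54),None))
E
```

```text
t 11.65 p [ 530.5 -370.9   49.5] rpy [ 3.139e+00 -2.000e-03  3.670e-01] F [-0.7  0.7  6.7] w 18.6 g 58.7
shift tool mm [   0.     0.  -162.5] frac [ 0.      0.     -0.5416]
shift tool mm [ 111.4 -329.1    0. ] frac [ 0.3712 -1.097   0.    ]
twist frac -0.4346
shift tool mm [  0.   0. 158.] frac [0.     0.     0.5267]
```

Call:
carry_out --moves '[{"tx": 0,"ty": 0,"tz": -0.11,"twist": 0,"fingers": 0},{"tx": 0,"ty": 0,"tz": -0.15,"twist": 0,"fingers": 0},{"tx": 0,"ty": 0,"tz": -0.15,"twist": 0,"fingers": 0},{"tx": 0,"ty": 0,"tz": -0.132,"twist": 0,"fingers": 0},{"tx": 0.0464,"ty": -0.137,"tz": 0,"twist": 0,"fingers": 0},{"tx": 0.0464,"ty": -0.137,"tz": 0,"twist": 0,"fingers": 0},{"tx": 0.0464,"ty": -0.137,"tz": 0,"twist": 0,"fingers": 0},{"tx": 0.0464,"ty": -0.137,"tz": 0,"twist": 0,"fingers": 0},{"tx": 0.0464,"ty": -0.137,"tz": 0,"twist": 0,"fingers": 0},{"tx": 0.0464,"ty": -0.137,"tz": 0,"twist": 0,"fingers": 0},{"tx": 0.0464,"ty": -0.137,"tz": 0,"twist": 0,"fingers": 0},{"tx": 0.0464,"ty": -0.137,"tz": 0,"twist": 0,"fingers": 0}]'

```text
clock: 13.15
eef_pos: [515.4, -22.1, 210.9]
tool_rot: [3.141, -0.001, 0.367]
force: [1.1, 0.7, -0.4]
width: 18.1
gripper_force: 58.6
```

Call:
carry_out --moves '[{"tx": 0,"ty": 0,"tz": 0,"twist": -0.0543,"fingers": 0},{"tx": 0,"ty": 0,"tz": 0,"twist": -0.0543,"fingers": 0},{"tx": 0,"ty": 0,"tz": 0,"twist": -0.0543,"fingers": 0},{"tx": 0,"ty": 0,"tz": 0,"twist": -0.0543,"fingers": 0},{"tx": 0,"ty": 0,"tz": 0,"twist": -0.0543,"fingers": 0},{"tx": 0,"ty": 0,"tz": 0,"twist": -0.0543,"fingers": 0},{"tx": 0,"ty": 0,"tz": 0,"twist": -0.0543,"fingers": 0},{"tx": 0,"ty": 0,"tz": 0,"twist": -0.0543,"fingers": 0},{"tx": 0,"ty": 0,"tz": 0,"twist": 0,"fingers": 0},{"tx": 0,"ty": 0,"tz": 0,"twist": 0,"fingers": 0}]'

```text
clock: 14.4
eef_pos: [515.5, -23.6, 210.6]
tool_rot: [3.141, 0.0, 1.728]
force: [0.0, -1.2, -1.2]
width: 18.6
gripper_force: 58.7
```

```bash
python3 - <<'E'
from h import *
s=st(); print(s["qpos"].round(2)); t=cw(0,48)
plan(s,((t[0],t[1],57),1.732))
E
```

```text
t 14.4 p [515.5 -23.6 210.6] rpy [3.141 0.    1.728] F [ 0.  -1.2 -1.2] w 18.6 g 58.7
[ 0.24  0.5  -0.36  1.92  0.25  0.77 -0.1 ]
shift tool mm [ -0.2   0.9 153.6] frac [-0.0008  0.0029  0.5121]
twist frac -0.0012
```

Call:
carry_out --moves '[{"tx": 0,"ty": 0.003,"tz": 0.12,"twist": 0,"fingers": 0},{"tx": 0,"ty": 0,"tz": 0.15,"twist": 0,"fingers": 0},{"tx": 0,"ty": 0,"tz": 0.15,"twist": 0,"fingers": 0},{"tx": 0,"ty": 0,"tz": 0.07,"twist": 0,"fingers": 0},{"tx": 0,"ty": 0,"tz": 0.02,"twist": 0,"fingers": 0},{"tx": 0,"ty": 0,"tz": 0,"twist": 0,"fingers": 0},{"tx": 0,"ty": 0,"tz": 0,"twist": 0,"fingers": 0}]'

```text
clock: 15.28
eef_pos: [517.3, -23.3, 58.6]
tool_rot: [3.139, 0.0, 1.731]
force: [0.5, -0.5, -1.2]
width: 18.4
gripper_force: 58.7
```

Call:
carry_out --moves '[{"tx": 0,"ty": 0,"tz": 0.008,"twist": 0,"fingers": 0},{"tx": 0,"ty": 0,"tz": 0,"twist": 0,"fingers": 0},{"tx": 0,"ty": 0,"tz": 0,"twist": 0,"fingers": 0.25},{"tx": 0,"ty": 0,"tz": 0,"twist": 0,"fingers": 0.4},{"tx": 0,"ty": 0,"tz": 0,"twist": 0,"fingers": 0.5},{"tx": 0,"ty": 0,"tz": 0,"twist": 0,"fingers": 0.5},{"tx": 0,"ty": 0,"tz": 0,"twist": 0,"fingers": 0.5},{"tx": 0,"ty": 0,"tz": -0.1,"twist": 0,"fingers": 0.5},{"tx": 0,"ty": 0,"tz": -0.15,"twist": 0,"fingers": 0.5},{"tx": 0,"ty": 0,"tz": -0.15,"twist": 0,"fingers": 0.5},{"tx": 0,"ty": 0,"tz": -0.12,"twist": 0,"fingers": 0.5},{"tx": 0,"ty": 0,"tz": 0,"twist": 0,"fingers": 0.5}]'

```text
clock: 16.77
eef_pos: [518.3, -23.2, 213.8]
tool_rot: [3.136, 0.001, 1.731]
force: [1.0, -0.1, -0.0]
width: 42.8
gripper_force: 0.0
```

```bash
python3 - <<'E'
from h import *
s=st()
a=eyes.get_image("top")
for c,r in stamps(a): print(c,[(k,round(e,3),p.round(2)) for e,k,p in r[:3]])
p=(589.2,-365.6); plan(s,((p[0],p[1],s["eef_pos"][2]),.06),((p[0],p[1],47),None))
E
```

```text
t 16.77 p [518.3 -23.2 213.8] rpy [3.136e+00 1.000e-03 1.731e+00] F [ 1.  -0.1 -0. ] w 42.8 g 0.0
[440.9 243.6] [(1, np.float64(0.123), array([ 5.9010e+02, -3.6534e+02,  1.2000e-01])), (2, np.float64(0.134), array([ 5.8953e+02, -3.6403e+02,  1.8000e-01])), (3, np.float64(0.329), array([ 589.73, -363.27,    3.16]))]
shift tool mm [-349.3   15.4    0. ] frac [-1.1644  0.0514  0.    ]
twist frac -0.4681
shift tool mm [  0.    0.  166.8] frac [0.     0.     0.5561]
```

Call:
carry_out --moves '[{"tx": -0.1456,"ty": 0.0064,"tz": 0,"twist": 0,"fingers": 0.55},{"tx": -0.1456,"ty": 0.0064,"tz": 0,"twist": 0,"fingers": 0.55},{"tx": -0.1456,"ty": 0.0064,"tz": 0,"twist": 0,"fingers": 0.55},{"tx": -0.1456,"ty": 0.0064,"tz": 0,"twist": 0,"fingers": 0.55},{"tx": -0.1456,"ty": 0.0064,"tz": 0,"twist": 0,"fingers": 0.55},{"tx": -0.1456,"ty": 0.0064,"tz": 0,"twist": 0,"fingers": 0.55},{"tx": -0.1456,"ty": 0.0064,"tz": 0,"twist": 0,"fingers": 0.55},{"tx": -0.1456,"ty": 0.0064,"tz": 0,"twist": 0,"fingers": 0.55},{"tx": 0,"ty": 0,"tz": 0.15,"twist": 0,"fingers": 0.55},{"tx": 0,"ty": 0,"tz": 0.1,"twist": 0,"fingers": 0.55},{"tx": 0,"ty": 0,"tz": 0,"twist": 0,"fingers": 0.55},{"tx": 0,"ty": 0,"tz": 0,"twist": 0,"fingers": 0.55}]'

```text
clock: 18.32
eef_pos: [587.9, -365.7, 136.4]
tool_rot: [3.141, 0.0, 1.732]
force: [0.8, -0.1, 1.1]
width: 47.0
gripper_force: 0.0
```

```bash
python3 - <<'E'
from h import *
s=st(); print(s["qpos"].round(2)); plan(s,((589.5,-365.5,48),1.732))
a=eyes.get_image("top")
for c,r in stamps(a): print(c,[(k,round(e,3),p.round(2)) for e,k,p in r[:2]])
E
```

```text
t 18.32 p [ 587.9 -365.7  136.4] rpy [3.141 0.    1.732] F [ 0.8 -0.1  1.1] w 47.0 g 0.0
[ 0.7   0.82 -0.33  1.47  0.31  0.9   0.43]
shift tool mm [-0.   1.6 88.4] frac [-2.000e-04  5.300e-03  2.947e-01]
twist frac -0.0001
[440.9 243.7] [(2, np.float64(0.129), array([ 5.8956e+02, -3.6407e+02,  1.8000e-01])), (1, np.float64(0.133), array([ 5.9018e+02, -3.6534e+02,  1.1000e-01]))]
```

Call:
carry_out --moves '[{"tx": 0,"ty": 0.005,"tz": 0.12,"twist": 0,"fingers": 0.55},{"tx": 0,"ty": 0,"tz": 0.12,"twist": 0,"fingers": 0.55},{"tx": 0,"ty": 0,"tz": 0.055,"twist": 0,"fingers": 0.55},{"tx": 0,"ty": 0,"tz": 0,"twist": 0,"fingers": 0.55},{"tx": 0,"ty": 0,"tz": 0,"twist": 0,"fingers": 0},{"tx": 0,"ty": 0,"tz": 0,"twist": 0,"fingers": 0},{"tx": 0,"ty": 0,"tz": 0,"twist": 0,"fingers": 0},{"tx": 0,"ty": 0,"tz": 0,"twist": 0,"fingers": 0},{"tx": 0,"ty": 0,"tz": 0,"twist": 0,"fingers": 0},{"tx": 0,"ty": 0,"tz": 0,"twist": 0,"fingers": 0}]'

```text
clock: 19.62
eef_pos: [589.9, -366.3, 49.8]
tool_rot: [3.14, 0.002, 1.731]
force: [-1.2, -0.2, 6.5]
width: 18.2
gripper_force: 58.3
```

```bash
python3 - <<'E'
from h import *
s=st(); p=s["eef_pos"]; t=cw(0,-48)
plan(s,((p[0],p[1],215),None),((t[0],t[1],215),1.732))
E
```

```text
t 19.62 p [ 589.9 -366.3   49.8] rpy [3.140e+00 2.000e-03 1.731e+00] F [-1.2 -0.2  6.5] w 18.2 g 58.3
shift tool mm [   0.     0.  -165.2] frac [ 0.      0.     -0.5507]
shift tool mm [253.9 -17.8   0. ] frac [ 0.8463 -0.0593  0.    ]
twist frac -0.0003
```

Call:
carry_out --moves '[{"tx": 0,"ty": 0,"tz": -0.11,"twist": 0,"fingers": 0},{"tx": 0,"ty": 0,"tz": -0.15,"twist": 0,"fingers": 0},{"tx": 0,"ty": 0,"tz": -0.15,"twist": 0,"fingers": 0},{"tx": 0,"ty": 0,"tz": -0.14,"twist": 0,"fingers": 0},{"tx": 0.141,"ty": -0.01,"tz": 0,"twist": 0,"fingers": 0},{"tx": 0.141,"ty": -0.01,"tz": 0,"twist": 0,"fingers": 0},{"tx": 0.141,"ty": -0.01,"tz": 0,"twist": 0,"fingers": 0},{"tx": 0.141,"ty": -0.01,"tz": 0,"twist": 0,"fingers": 0},{"tx": 0.141,"ty": -0.01,"tz": 0,"twist": 0,"fingers": 0},{"tx": 0.141,"ty": -0.01,"tz": 0,"twist": 0,"fingers": 0},{"tx": 0,"ty": 0,"tz": 0,"twist": 0,"fingers": 0},{"tx": 0,"ty": 0,"tz": 0,"twist": 0,"fingers": 0}]'

```text
clock: 21.12
eef_pos: [531.0, -118.5, 213.2]
tool_rot: [3.14, 0.001, 1.731]
force: [0.1, -0.0, 0.5]
width: 18.5
gripper_force: 58.6
```

```bash
python3 - <<'E'
from h import *
s=st(); t=cw(0,-48); plan(s,((t[0],t[1],57),1.732))
E
```

```text
t 21.12 p [ 531.  -118.5  213.2] rpy [3.140e+00 1.000e-03 1.731e+00] F [ 0.1 -0.   0.5] w 18.5 g 58.6
shift tool mm [-1.000e-01  8.000e-01  1.562e+02] frac [-2.000e-04  2.500e-03  5.208e-01]
twist frac -0.0002
```

Call:
carry_out --moves '[{"tx": 0,"ty": 0.0025,"tz": 0.12,"twist": 0,"fingers": 0},{"tx": 0,"ty": 0,"tz": 0.15,"twist": 0,"fingers": 0},{"tx": 0,"ty": 0,"tz": 0.15,"twist": 0,"fingers": 0},{"tx": 0,"ty": 0,"tz": 0.07,"twist": 0,"fingers": 0},{"tx": 0,"ty": 0,"tz": 0.024,"twist": 0,"fingers": 0},{"tx": 0,"ty": 0,"tz": 0.006,"twist": 0,"fingers": 0},{"tx": 0,"ty": 0,"tz": 0,"twist": 0,"fingers": 0},{"tx": 0,"ty": 0,"tz": 0,"twist": 0,"fingers": 0}]'

```text
clock: 22.12
eef_pos: [532.0, -118.0, 57.6]
tool_rot: [3.14, 0.001, 1.731]
force: [-0.7, 0.3, 0.2]
width: 18.6
gripper_force: 58.6
```

Call:
carry_out --moves '[{"tx": 0,"ty": 0,"tz": 0.004,"twist": 0,"fingers": 0},{"tx": 0,"ty": 0,"tz": 0,"twist": 0,"fingers": 0.25},{"tx": 0,"ty": 0,"tz": 0,"twist": 0,"fingers": 0.4},{"tx": 0,"ty": 0,"tz": 0,"twist": 0,"fingers": 0.5},{"tx": 0,"ty": 0,"tz": 0,"twist": 0,"fingers": 0.5},{"tx": 0,"ty": 0,"tz": 0,"twist": 0,"fingers": 0.5},{"tx": 0,"ty": 0,"tz": -0.1,"twist": 0,"fingers": 0.5},{"tx": 0,"ty": 0,"tz": -0.15,"twist": 0,"fingers": 0.5},{"tx": 0,"ty": 0,"tz": -0.15,"twist": 0,"fingers": 0.5},{"tx": 0,"ty": 0,"tz": -0.12,"twist": 0,"fingers": 0.5},{"tx": 0,"ty": 0,"tz": 0,"twist": 0,"fingers": 0.5}]'

```text
clock: 23.5
eef_pos: [533.2, -118.0, 214.3]
tool_rot: [3.136, 0.002, 1.731]
force: [0.0, -0.1, -0.9]
width: 42.5
gripper_force: 0.0
```

```bash
python3 - <<'E'
from h import *
s=st(); plan(s,((460,310.3,212),1.67))
E
```

```text
t 23.5 p [ 533.2 -118.   214.3] rpy [3.136e+00 2.000e-03 1.731e+00] F [ 0.  -0.1 -0.9] w 42.5 g 0.0
shift tool mm [434.5  -3.9   2.3] frac [ 1.4484 -0.0131  0.0076]
twist frac 0.0194
```

Call:
carry_out --moves '[{"tx": 0.1448,"ty": -0.0013,"tz": 0,"twist": 0,"fingers": 0.5},{"tx": 0.1448,"ty": -0.0013,"tz": 0,"twist": 0,"fingers": 0.5},{"tx": 0.1448,"ty": -0.0013,"tz": 0,"twist": 0,"fingers": 0.5},{"tx": 0.1448,"ty": -0.0013,"tz": 0,"twist": 0,"fingers": 0.5},{"tx": 0.1448,"ty": -0.0013,"tz": 0,"twist": 0,"fingers": 0.5},{"tx": 0.1448,"ty": -0.0013,"tz": 0,"twist": 0,"fingers": 0.5},{"tx": 0.1448,"ty": -0.0013,"tz": 0,"twist": 0,"fingers": 0.5},{"tx": 0.1448,"ty": -0.0013,"tz": 0,"twist": 0,"fingers": 0.5},{"tx": 0.1448,"ty": -0.0013,"tz": 0,"twist": 0,"fingers": 0.5},{"tx": 0.1448,"ty": -0.0013,"tz": 0,"twist": 0,"fingers": 0.5},{"tx": 0,"ty": 0,"tz": 0,"twist": 0.019,"fingers": 0.5},{"tx": 0,"ty": 0,"tz": 0,"twist": 0,"fingers": 0.5}]'

```text
clock: 25.0
eef_pos: [457.3, 310.2, 210.2]
tool_rot: [-3.14, 0.001, 1.673]
force: [-0.9, -1.4, 0.0]
width: 42.5
gripper_force: 0.0
```

```bash
python3 - <<'E'
from ov import *
s=st(); print(s["qpos"].round(2)); plan(s,((460.2,310.5,38),1.67))
a=eyes.get_image("top"); b=eyes.get_image("side")
case=CASE; cov=(460.7,311.2,.099)
A=overlay(a,a["color"],case)[215*4:310*4,278*4:398*4]
B=b["color"]
B=cv2.resize(B[180:320,225:365],None,fx=2.7,fy=2.7); B=B[:380,:]
cv2.imwrite("pics/g4.png",np.hstack([cv2.resize(A,(480,378)),B[:378,:320]]))
for c,r in stamps(a): print(c,[(k,round(e,3)) for e,k,p in r[:2]])
# refit wings: each blob's centroid & principal direction, per-wing
for st_,c,m in blobs(yellow(a,(278,222,398,300)),15):
    v,u=np.nonzero(m); P=back(a,np.c_[u,v],124)[:,:2]; w,V=np.linalg.eigh(np.cov(P.T)); d=V[:,1]; print(c.round(1),P.mean(0).round(1),"dir",round(np.arctan2(d[1],d[0])%np.pi,3))
E
```

```text
t 25.0 p [457.3 310.2 210.2] rpy [-3.140e+00  1.000e-03  1.673e+00] F [-0.9 -1.4  0. ] w 42.5 g 0.0
[-0.41  0.55 -0.36  1.82  0.25  0.82 -0.79]
shift tool mm [ -0.    2.9 172.2] frac [-1.000e-04  9.700e-03  5.742e-01]
twist frac 0.001
[378.4 234.6] [ 587.8 -176.7] dir 0.07
[287.6 246.5] [551.2  49.6] dir 0.144
[384.1 271. ] [ 496.3 -190.6] dir 0.101
[292.3 283.9] [458.8  34.7] dir 0.083
```

View pics/g4.png

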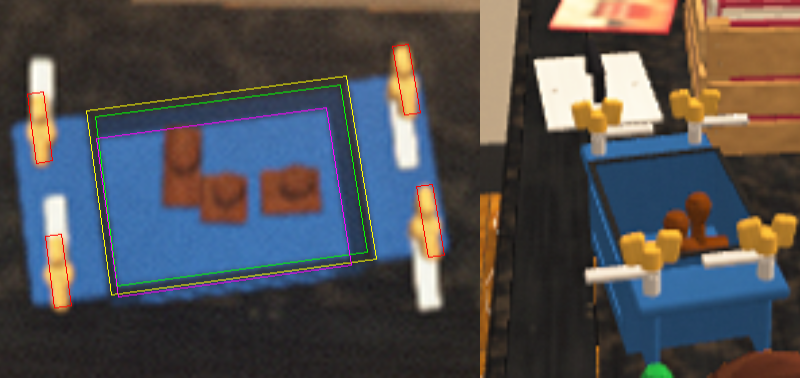

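The picture shows all three stamps inside the case outline. stamp_3 at (182,165) has ended up closer to the back wall than where I released it, so it was probably the knock. I'll check numerically that it's still upright.

```bash
python3 - <<'E'
from h import *
a=eyes.get_image("top"); m=brown(a); k=np.zeros_like(m); k[235:290,300:372]=m[235:290,300:372]
up=lambda q:[P+[0,0,6] for P in stampparts(q)]
bl=blobs(k,40); print([(b[1].round(1),b[0][4]) for b in bl])
ys,xs=np.nonzero(k); roi=(295,232,375,290); M=k[232:290,295:375].astype(float)
x0=[*cw(22,30)[:2],1.73,*cw(0,0)[:2],.16,*cw(0,-48)[:2],.1]
def r(p): return np.maximum.reduce([render(a,up(q),p[i:i+3],roi) for q,i in((3,0),(2,3),(1,6))])
f=lambda p:np.abs(r(p)-M).sum()
o=minimize(f,x0,method="Nelder-Mead",options=dict(initial_simplex=np.array([x0]+[np.array(x0)+np.eye(9)[i]*(.15 if i%3==2 else 6) for i in range(9)]),maxiter=3000,xatol=.05,fatol=.05))
print(o.fun/M.sum()); R=Rz(-CASE[2])
for q,i in((3,0),(2,3),(1,6)): print(q,(R@(np.r_[o.x[i:i+2],0]-[CASE[0],CASE[1],0]))[:2].round(1),round(o.x[i+2]-CASE[2],2))
E
```

```text
[(array([327.7, 260.2]), np.int32(240)), (array([350. , 262.6]), np.int32(122))]
0.4409814754631134
3 [22.  21.9] 1.46
2 [1.9 4.1] 0.09
1 [ -2.  -43.4] 0.09
```

```bash
python3 - <<'E'
from h import *
a=eyes.get_image("top"); b=eyes.get_image("side"); Z=8
def dr(im,x0,y0,x1,y1):
    o=cv2.resize(im["color"][y0:y1,x0:x1],None,fx=Z,fy=Z,interpolation=cv2.INTER_CUBIC)
    for q,(x,y,w) in {3:(22,21.9,1.46),2:(1.9,4.1,.09),1:(-2,-43.4,.09)}.items():
        for P in (box(*S[q],6,6)[::2],box(*S[q],25,25)[::2],cyl(11,75,75)[:24]):
            uv=proj(im,P@Rz(w+CASE[2]).T+cw(x,y)); uv=cv2.convexHull(((uv+.5-[x0,y0])*Z).astype(np.int32)); cv2.polylines(o,[uv],True,(0,255,0),1)
    return o
A=dr(a,308,240,360,276); B=dr(b,280,235,325,285)
H=400; c=np.zeros((H,A.shape[1]+B.shape[1],3),np.uint8); c[:A.shape[0],:A.shape[1]]=A; c[:B.shape[0],A.shape[1]:]=B
cv2.imwrite("pics/g5.png",c); print(c.shape)
E
```

```text
(400, 776, 3)
```

View pics/g5.png

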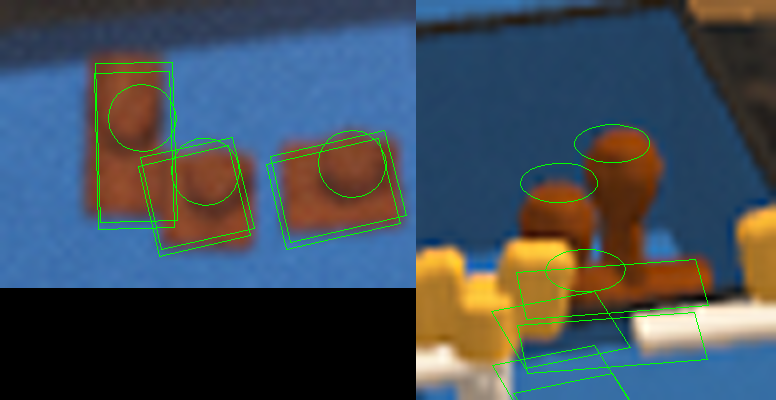

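The close crop shows all three stamps upright and clear of the rim: heads at (140,118), (205,172) and (352,163). Now the cover handle.

Call:
carry_out --moves '[{"tx": 0,"ty": 0.01,"tz": 0.12,"twist": 0.001,"fingers": 0.5},{"tx": 0,"ty": 0,"tz": 0.15,"twist": 0,"fingers": 0.5},{"tx": 0,"ty": 0,"tz": 0.15,"twist": 0,"fingers": 0.5},{"tx": 0,"ty": 0,"tz": 0.1,"twist": 0,"fingers": 0.5},{"tx": 0,"ty": 0,"tz": 0.05,"twist": 0,"fingers": 0.5},{"tx": 0,"ty": 0,"tz": 0,"twist": 0,"fingers": 0.5},{"tx": 0,"ty": 0,"tz": 0,"twist": 0,"fingers": 0},{"tx": 0,"ty": 0,"tz": 0,"twist": 0,"fingers": 0},{"tx": 0,"ty": 0,"tz": 0,"twist": 0,"fingers": 0},{"tx": 0,"ty": 0,"tz": 0,"twist": 0,"fingers": 0},{"tx": 0,"ty": 0,"tz": 0,"twist": 0,"fingers": 0}]'

```text
clock: 26.62
eef_pos: [461.8, 311.3, 41.9]
tool_rot: [3.139, -0.001, 1.668]
force: [-0.8, -1.0, 7.1]
width: 12.9
gripper_force: 60.0
```

```bash
python3 - <<'E'
from h import *
s=st(); a=eyes.get_image("top")
p=s["eef_pos"]; t=cw(0,0)
plan(s,((p[0],p[1],235),None),((t[0],t[1],235),1.732))
E
```

```text
t 26.62 p [461.8 311.3  41.9] rpy [ 3.139e+00 -1.000e-03  1.668e+00] F [-0.8 -1.   7.1] w 12.9 g 60.0
shift tool mm [   0.     0.  -193.1] frac [ 0.      0.     -0.6436]
shift tool mm [-386.7   24.7    0. ] frac [-1.2888  0.0825  0.    ]
twist frac -0.0202
```

Call:
carry_out --moves '[{"tx": 0,"ty": 0,"tz": -0.06,"twist": 0,"fingers": 0},{"tx": 0,"ty": 0,"tz": -0.12,"twist": 0,"fingers": 0},{"tx": 0,"ty": 0,"tz": -0.13,"twist": 0,"fingers": 0},{"tx": 0,"ty": 0,"tz": -0.13,"twist": 0,"fingers": 0},{"tx": 0,"ty": 0,"tz": -0.13,"twist": 0,"fingers": 0},{"tx": 0,"ty": 0,"tz": -0.07,"twist": 0,"fingers": 0},{"tx": 0,"ty": 0,"tz": 0,"twist": 0,"fingers": 0},{"tx": 0,"ty": 0,"tz": 0,"twist": -0.02,"fingers": 0},{"tx": 0,"ty": 0,"tz": 0,"twist": 0,"fingers": 0}]'

```text
clock: 27.8
eef_pos: [460.2, 309.9, 231.3]
tool_rot: [-3.139, 0.001, 1.731]
force: [-0.6, 0.0, -5.5]
width: 12.6
gripper_force: 59.1
```

```bash
python3 - <<'E'
from h import *
s=st(); a=eyes.get_image("top"); b=eyes.get_image("side")
cv2.imwrite("pics/x.png",a["color"])
t=cw(0,0)
plan(s,((t[0],t[1],s["eef_pos"][2]),1.732))
for im in (b,):
    g=(im["color"].min(2)>150).astype(np.uint8); bl=sorted(blobs(g,300),key=lambda t:-t[0][4])[:6]
    for q in bl: print(q[0],q[1].round(0))
E
```

```text
t 27.8 p [460.2 309.9 231.3] rpy [-3.139e+00  1.000e-03  1.731e+00] F [-0.6  0.  -5.5] w 12.6 g 59.1
shift tool mm [-386.3    2.4    0. ] frac [-1.2876  0.0079  0.    ]
twist frac -0.0004
[   0  245  154   83 6780] [ 79. 291.]
[ 416    0   95   82 3471] [479.  43.]
[ 269  434   63   46 1320] [300. 463.]
[ 240  142   59   32 1134] [270. 157.]
[224 394  28  43 409] [235. 415.]
[393 227  34  20 333] [407. 237.]
```

Call:
carry_out --moves '[{"tx": -0.06,"ty": 0.0005,"tz": 0,"twist": 0,"fingers": 0},{"tx": -0.12,"ty": 0.0007,"tz": 0,"twist": 0,"fingers": 0},{"tx": -0.125,"ty": 0.0007,"tz": 0,"twist": 0,"fingers": 0},{"tx": -0.125,"ty": 0.0007,"tz": 0,"twist": 0,"fingers": 0},{"tx": -0.125,"ty": 0.0007,"tz": 0,"twist": 0,"fingers": 0},{"tx": -0.125,"ty": 0.0007,"tz": 0,"twist": 0,"fingers": 0},{"tx": -0.125,"ty": 0.0007,"tz": 0,"twist": 0,"fingers": 0},{"tx": -0.125,"ty": 0.0007,"tz": 0,"twist": 0,"fingers": 0},{"tx": -0.125,"ty": 0.0007,"tz": 0,"twist": 0,"fingers": 0},{"tx": -0.12,"ty": 0.0007,"tz": 0,"twist": 0,"fingers": 0},{"tx": -0.08,"ty": 0.0007,"tz": 0,"twist": 0,"fingers": 0},{"tx": -0.03,"ty": 0,"tz": 0,"twist": 0,"fingers": 0}]'

```text
clock: 29.4
eef_pos: [524.1, -72.6, 232.1]
tool_rot: [-3.14, 0.001, 1.727]
force: [-0.4, 0.0, -5.3]
width: 12.7
gripper_force: 59.1
```

Call:
carry_out --moves '[{"tx": 0,"ty": 0,"tz": 0.1,"twist": 0,"fingers": 0},{"tx": 0,"ty": 0,"tz": 0.1,"twist": 0,"fingers": 0},{"tx": 0,"ty": 0,"tz": 0.05,"twist": 0,"fingers": 0},{"tx": 0,"ty": 0,"tz": 0,"twist": 0,"fingers": 0},{"tx": 0,"ty": 0,"tz": 0,"twist": 0,"fingers": 0}]'

```text
clock: 30.02
eef_pos: [525.7, -69.2, 158.4]
tool_rot: [3.14, 0.0, 1.732]
force: [0.6, -1.1, -5.6]
width: 13.0
gripper_force: 59.1
```

```bash
python3 - <<'E'
from ov import *
s=st(); t=cw(0,0)
plan(s,((t[0],t[1],123),1.732))
a=eyes.get_image("top"); b=eyes.get_image("side")
def dr(im,x0,y0,x1,y1,Z=4):
    o=cv2.resize(im["color"][y0:y1,x0:x1],None,fx=Z,fy=Z,interpolation=cv2.INTER_CUBIC)
    e=s["eef_pos"]; z=e[2]-41.9+46-46
    rect=lambda A,B,z:np.array([[-A,-B,z],[A,-B,z],[A,B,z],[-A,B,z]],float)
    for P,col in ((rect(60,85,87)@Rz(CASE[2]).T+cw(0,0),(0,255,0)),(rect(62,88,z+12)@Rz(s["tool_rot"][2]-np.pi/2).T+[e[0],e[1],0],(0,0,255))):
        uv=((proj(im,P)+.5-[x0,y0])*Z).astype(np.int32); cv2.polylines(o,[uv],True,col,1)
    return o
A=dr(a,280,215,395,300,Z=3); B=dr(b,240,160,360,300,Z=3)
c=np.zeros((420,345+360,3),np.uint8); c[:255,:345]=A; c[:420,345:]=B; cv2.imwrite("pics/g6.png",c)
E
```

```text
t 30.02 p [525.7 -69.2 158.4] rpy [3.14  0.    1.732] F [ 0.6 -1.1 -5.6] w 13.0 g 59.1
shift tool mm [-1.6 -1.9 35.4] frac [-0.0053 -0.0064  0.1178]
twist frac -0.0001
```

View pics/g6.png

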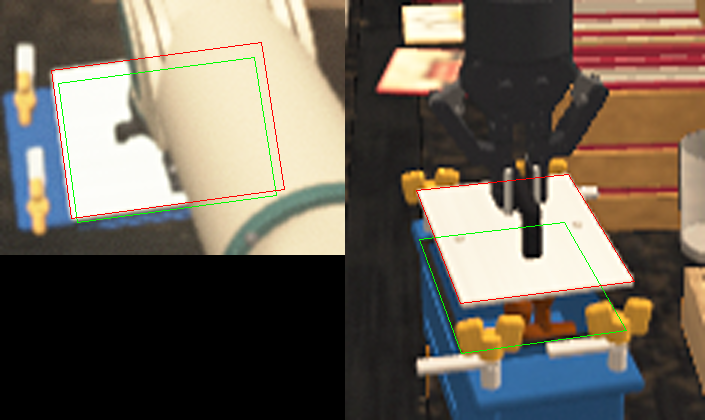

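The cover (red outline) matches its model and sits level over the rim (green outline). I'll correct 2 mm and lower it.

Call:
carry_out --moves '[{"tx": -0.005,"ty": -0.006,"tz": 0,"twist": 0,"fingers": 0},{"tx": 0,"ty": 0,"tz": 0.04,"twist": 0,"fingers": 0},{"tx": 0,"ty": 0,"tz": 0.03,"twist": 0,"fingers": 0},{"tx": 0,"ty": 0,"tz": 0.015,"twist": 0,"fingers": 0},{"tx": 0,"ty": 0,"tz": 0.01,"twist": 0,"fingers": 0},{"tx": 0,"ty": 0,"tz": 0,"twist": 0,"fingers": 0},{"tx": 0,"ty": 0,"tz": 0,"twist": 0,"fingers": 0}]'

```text
clock: 31.0
eef_pos: [523.6, -71.2, 129.1]
tool_rot: [3.141, 0.0, 1.731]
force: [-1.7, -0.6, -4.6]
width: 12.7
gripper_force: 59.1
```

Call:
carry_out --moves '[{"tx": 0,"ty": 0,"tz": 0.005,"twist": 0,"fingers": 0},{"tx": 0,"ty": 0,"tz": 0.006,"twist": 0,"fingers": 0},{"tx": 0,"ty": 0,"tz": 0,"twist": 0,"fingers": 0},{"tx": 0,"ty": 0,"tz": 0,"twist": 0,"fingers": 0}]'

```text
clock: 31.5
eef_pos: [523.4, -71.2, 125.6]
tool_rot: [3.142, -0.0, 1.731]
force: [-0.0, -0.1, -5.7]
width: 13.0
gripper_force: 59.1
```

Call:
carry_out --moves '[{"tx": 0,"ty": 0,"tz": 0.006,"twist": 0,"fingers": 0},{"tx": 0,"ty": 0,"tz": 0.005,"twist": 0,"fingers": 0},{"tx": 0,"ty": 0,"tz": 0,"twist": 0,"fingers": 0},{"tx": 0,"ty": 0,"tz": 0,"twist": 0,"fingers": 0}]'

```text
clock: 32.0
eef_pos: [523.4, -71.3, 122.9]
tool_rot: [3.141, 0.0, 1.731]
force: [-2.2, -0.4, 6.4]
width: 12.9
gripper_force: 60.6
```

Seated: the z matches and the contact force is +6 N. I'll release, lift and head for screw_fl.

Call:
carry_out --moves '[{"tx": 0,"ty": 0,"tz": 0,"twist": 0,"fingers": 0.2},{"tx": 0,"ty": 0,"tz": 0,"twist": 0,"fingers": 0.4},{"tx": 0,"ty": 0,"tz": 0,"twist": 0,"fingers": 0.5},{"tx": 0,"ty": 0,"tz": 0,"twist": 0,"fingers": 0.5},{"tx": 0,"ty": 0,"tz": 0,"twist": 0,"fingers": 0.5},{"tx": 0,"ty": 0,"tz": -0.06,"twist": 0,"fingers": 0.5},{"tx": 0,"ty": 0,"tz": -0.12,"twist": 0,"fingers": 0.5},{"tx": 0,"ty": 0,"tz": -0.06,"twist": 0,"fingers": 0.5},{"tx": 0,"ty": 0,"tz": 0,"twist": 0,"fingers": 0.5}]'

```text
clock: 33.12
eef_pos: [524.3, -71.4, 195.5]
tool_rot: [3.139, 0.001, 1.731]
force: [0.1, -0.1, 0.1]
width: 42.4
gripper_force: 0.0
```

```bash
cat >> h.py <<'E'
W=dict(zip(("bl","fl","br","fr"),[cw(*w[:2])[:2] for w in WG]))
def goto(s,w,z,yaw):
    t=W[w]; to(s,(t[0],t[1],z)); dy=yaw-s["tool_rot"][2]; dy=(dy+np.pi)%(2*np.pi)-np.pi; print("twist frac",round(-dy/np.pi,4))
E
python3 - <<'E'
from h import *
print({k:v.round(1) for k,v in W.items()})
s=st(); print(s["qpos"].round(2)); goto(s,"fl",180,.161+np.pi-.07)
E
```

```text
{'bl': array([550.1,  49.6]), 'fl': array([461.2,  35.2]), 'br': array([ 587. , -177.4]), 'fr': array([ 498.1, -191.8])}
t 33.12 p [524.3 -71.4 195.5] rpy [3.139e+00 1.000e-03 1.731e+00] F [ 0.1 -0.1  0.1] w 42.4 g 0.0
[ 0.33  0.54 -0.37  1.9   0.27  0.75 -0.03]
shift tool mm [115.3 -45.2  15.5] frac [ 0.3842 -0.1507  0.0516]
twist frac -0.4779
```

Call:
carry_out --moves '[{"tx": 0.128,"ty": -0.05,"tz": 0,"twist": 0,"fingers": 0.5},{"tx": 0.128,"ty": -0.05,"tz": 0,"twist": 0,"fingers": 0.5},{"tx": 0.128,"ty": -0.05,"tz": 0,"twist": 0,"fingers": 0.5},{"tx": 0,"ty": 0,"tz": 0,"twist": -0.0531,"fingers": 0.5},{"tx": 0,"ty": 0,"tz": 0,"twist": -0.0531,"fingers": 0.5},{"tx": 0,"ty": 0,"tz": 0,"twist": -0.0531,"fingers": 0.5},{"tx": 0,"ty": 0,"tz": 0,"twist": -0.0531,"fingers": 0.5},{"tx": 0,"ty": 0,"tz": 0,"twist": -0.0531,"fingers": 0.5},{"tx": 0,"ty": 0,"tz": 0,"twist": -0.0531,"fingers": 0.5},{"tx": 0,"ty": 0,"tz": 0,"twist": -0.0531,"fingers": 0.5},{"tx": 0,"ty": 0,"tz": 0,"twist": -0.0531,"fingers": 0.5},{"tx": 0,"ty": 0,"tz": 0,"twist": -0.0531,"fingers": 0.5}]'

```text
clock: 34.62
eef_pos: [459.8, 35.2, 193.3]
tool_rot: [3.141, -0.002, -3.045]
force: [0.7, -0.8, 0.2]
width: 42.7
gripper_force: 0.0
```

```bash
python3 - <<'E'
from h import *
from ov import overlay
s=st(); print(s["qpos"].round(2)); goto(s,"fl",114,.161+np.pi-.07)
a=eyes.get_image("top"); b=eyes.get_image("side")
g=(a["color"].min(2)>150).astype(np.uint8); 
# cover seat check, side camera: white plate fit
B=cv2.resize(b["color"][190:300,240:360],None,fx=3.3,fy=3.3); A=cv2.resize(a["color"][215:310,270:400],None,fx=3,fy=3)
c=np.zeros((363,786,3),np.uint8); c[:285,:390]=A; c[:,390:]=B[:363,:396]; cv2.imwrite("pics/g7.png",c)
E
```

```text
t 34.62 p [459.8  35.2 193.3] rpy [ 3.141e+00 -2.000e-03 -3.045e+00] F [ 0.7 -0.8  0.2] w 42.7 g 0.0
[ 0.42  0.55 -0.8   2.06  0.57  0.76  0.93]
shift tool mm [-1.4 -0.1 79.3] frac [-0.0047 -0.0004  0.2643]
twist frac 0.0018
```

View pics/g7.png

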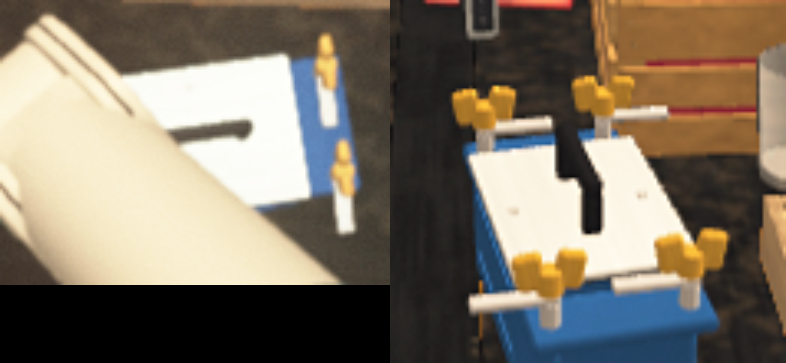

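The cover lies seated and level. The wings show a hub with two lobes each. Now I'll grip screw_fl.

Call:
carry_out --moves '[{"tx": -0.0047,"ty": 0,"tz": 0.12,"twist": 0,"fingers": 0.5},{"tx": 0,"ty": 0,"tz": 0.1,"twist": 0,"fingers": 0.5},{"tx": 0,"ty": 0,"tz": 0.045,"twist": 0,"fingers": 0.5},{"tx": 0,"ty": 0,"tz": 0,"twist": 0,"fingers": 0.5},{"tx": 0,"ty": 0,"tz": 0,"twist": 0,"fingers": 0.5},{"tx": 0,"ty": 0,"tz": 0,"twist": 0,"fingers": 0},{"tx": 0,"ty": 0,"tz": 0,"twist": 0,"fingers": 0},{"tx": 0,"ty": 0,"tz": 0,"twist": 0,"fingers": 0},{"tx": 0,"ty": 0,"tz": 0,"twist": 0,"fingers": 0},{"tx": 0,"ty": 0,"tz": 0,"twist": 0,"fingers": 0},{"tx": 0,"ty": 0,"tz": 0,"twist": 0,"fingers": 0}]'

```text
clock: 36.1
eef_pos: [462.4, 35.2, 115.6]
tool_rot: [-3.141, 0.001, -3.051]
force: [-1.6, -2.0, 6.4]
width: 9.1
gripper_force: 59.1
```

Call:
carry_out --moves '[{"tx": 0,"ty": 0,"tz": 0,"twist": 0.0455,"fingers": 0},{"tx": 0,"ty": 0,"tz": 0,"twist": 0.0455,"fingers": 0},{"tx": 0,"ty": 0,"tz": 0,"twist": 0.0455,"fingers": 0},{"tx": 0,"ty": 0,"tz": 0,"twist": 0.0455,"fingers": 0},{"tx": 0,"ty": 0,"tz": 0,"twist": 0.0455,"fingers": 0},{"tx": 0,"ty": 0,"tz": 0,"twist": 0,"fingers": 0},{"tx": 0,"ty": 0,"tz": 0,"twist": 0,"fingers": 0}]'

```text
clock: 36.98
eef_pos: [462.3, 34.7, 115.6]
tool_rot: [-3.141, 0.002, 2.519]
force: [-1.4, -3.3, 8.2]
width: 8.7
gripper_force: 59.4
```

Call:
carry_out --moves '[{"tx": 0,"ty": 0,"tz": 0,"twist": 0,"fingers": 0.3},{"tx": 0,"ty": 0,"tz": 0,"twist": 0,"fingers": 0.5},{"tx": 0,"ty": 0,"tz": 0,"twist": 0,"fingers": 0.5},{"tx": 0,"ty": 0,"tz": 0,"twist": 0,"fingers": 0.5},{"tx": 0,"ty": 0,"tz": -0.1,"twist": 0,"fingers": 0.5},{"tx": 0,"ty": 0,"tz": -0.12,"twist": 0,"fingers": 0.5},{"tx": -0.15,"ty": -0.0665,"tz": 0,"twist": 0,"fingers": 0.5},{"tx": -0.15,"ty": -0.0665,"tz": 0,"twist": 0,"fingers": 0.5},{"tx": -0.15,"ty": -0.0665,"tz": 0,"twist": 0,"fingers": 0.5},{"tx": -0.15,"ty": -0.0665,"tz": 0,"twist": 0,"fingers": 0.5},{"tx": -0.15,"ty": -0.0665,"tz": 0,"twist": 0,"fingers": 0.5},{"tx": 0,"ty": 0,"tz": 0,"twist": 0,"fingers": 0.5}]'

```text
clock: 38.48
eef_pos: [587.1, -182.0, 179.9]
tool_rot: [-3.14, 0.001, 2.511]
force: [-0.1, 1.5, -0.4]
width: 42.8
gripper_force: 0.0
```

Call:
carry_out --moves '[{"tx": 0,"ty": 0,"tz": 0,"twist": -0.056,"fingers": 0.5},{"tx": 0,"ty": 0,"tz": 0,"twist": -0.056,"fingers": 0.5},{"tx": 0,"ty": 0,"tz": 0,"twist": -0.056,"fingers": 0.5},{"tx": 0,"ty": 0,"tz": 0,"twist": -0.056,"fingers": 0.5},{"tx": 0,"ty": 0,"tz": 0,"twist": 0,"fingers": 0.5}]'

```text
clock: 39.1
eef_pos: [585.8, -175.9, 180.6]
tool_rot: [3.14, -0.001, -3.062]
force: [0.1, -1.1, 0.3]
width: 42.5
gripper_force: 0.0
```

```bash
cat >> h.py <<'E'
def wings(a):
    for s_,c,m in blobs(yellow(a,(278,222,398,300)),25):
        v,u=np.nonzero(m); P=back(a,np.c_[u,v],124)[:,:2]; w,V=np.linalg.eigh(np.cov(P.T)); d=V[:,1]
        k=min(W,key=lambda k:np.hypot(*(W[k]-P.mean(0)))); print(k,P.mean(0).round(1),len(u),"joint",round((CASE[2]-np.arctan2(d[1],d[0])+.5)%np.pi-.5,3))
E
python3 - <<'E'
from h import *
s=st(); print(s["qpos"].round(2)); goto(s,"br",115,.161+np.pi-.08); wings(eyes.get_image("top"))
E
```

```text
t 39.1 p [ 585.8 -175.9  180.6] rpy [ 3.140e+00 -1.000e-03 -3.062e+00] F [ 0.1 -1.1  0.3] w 42.5 g 0.0
[ 0.69  0.75 -0.76  1.68  0.61  0.96  1.36]
shift tool mm [-1.  -1.6 65.6] frac [-0.0034 -0.0052  0.2185]
twist frac -0.0005
br [ 580.  -176.8] 60 joint -0.059
bl [551.2  49.6] 79 joint 0.017
fr [ 495.9 -190.7] 82 joint 0.054
fl [459.2  36. ] 78 joint 0.799
```

Call:
carry_out --moves '[{"tx": -0.0034,"ty": -0.005,"tz": 0.1,"twist": 0,"fingers": 0.5},{"tx": 0,"ty": 0,"tz": 0.08,"twist": 0,"fingers": 0.5},{"tx": 0,"ty": 0,"tz": 0.0385,"twist": 0,"fingers": 0.5},{"tx": 0,"ty": 0,"tz": 0,"twist": 0,"fingers": 0.5},{"tx": 0,"ty": 0,"tz": 0,"twist": 0,"fingers": 0.5},{"tx": 0,"ty": 0,"tz": 0,"twist": 0,"fingers": 0},{"tx": 0,"ty": 0,"tz": 0,"twist": 0,"fingers": 0},{"tx": 0,"ty": 0,"tz": 0,"twist": 0,"fingers": 0},{"tx": 0,"ty": 0,"tz": 0,"twist": 0,"fingers": 0},{"tx": 0,"ty": 0,"tz": 0,"twist": 0,"fingers": 0},{"tx": 0,"ty": 0,"tz": 0,"twist": 0,"fingers": 0}]'

```text
clock: 40.52
eef_pos: [587.9, -178.0, 116.1]
tool_rot: [-3.142, 0.001, -3.061]
force: [-1.3, 1.0, 5.5]
width: 8.9
gripper_force: 59.5
```

Call:
carry_out --moves '[{"tx": 0,"ty": 0,"tz": 0,"twist": 0.0449,"fingers": 0},{"tx": 0,"ty": 0,"tz": 0,"twist": 0.0449,"fingers": 0},{"tx": 0,"ty": 0,"tz": 0,"twist": 0.0449,"fingers": 0},{"tx": 0,"ty": 0,"tz": 0,"twist": 0.0449,"fingers": 0},{"tx": 0,"ty": 0,"tz": 0,"twist": 0.0449,"fingers": 0},{"tx": 0,"ty": 0,"tz": 0,"twist": 0,"fingers": 0},{"tx": 0,"ty": 0,"tz": 0,"twist": 0,"fingers": 0}]'

```text
clock: 41.4
eef_pos: [587.6, -179.2, 116.1]
tool_rot: [-3.141, 0.001, 2.518]
force: [-1.3, -1.2, 6.8]
width: 8.6
gripper_force: 59.6
```

Call:
carry_out --moves '[{"tx": 0,"ty": 0,"tz": 0,"twist": 0,"fingers": 0.3},{"tx": 0,"ty": 0,"tz": 0,"twist": 0,"fingers": 0.5},{"tx": 0,"ty": 0,"tz": 0,"twist": 0,"fingers": 0.5},{"tx": 0,"ty": 0,"tz": 0,"twist": 0,"fingers": 0.5},{"tx": 0,"ty": 0,"tz": -0.1,"twist": 0,"fingers": 0.5},{"tx": 0,"ty": 0,"tz": -0.12,"twist": 0,"fingers": 0.5},{"tx": 0.108,"ty": -0.106,"tz": 0,"twist": 0,"fingers": 0.5},{"tx": 0.108,"ty": -0.106,"tz": 0,"twist": 0,"fingers": 0.5},{"tx": 0,"ty": 0,"tz": 0,"twist": 0,"fingers": 0.5}]'

```text
clock: 42.52
eef_pos: [493.6, -193.3, 181.1]
tool_rot: [-3.138, -0.003, 2.514]
force: [1.3, -0.1, -0.6]
width: 42.6
gripper_force: 0.0
```

Call:
carry_out --moves '[{"tx": 0,"ty": 0,"tz": 0,"twist": -0.057,"fingers": 0.5},{"tx": 0,"ty": 0,"tz": 0,"twist": -0.057,"fingers": 0.5},{"tx": 0,"ty": 0,"tz": 0,"twist": -0.057,"fingers": 0.5},{"tx": 0,"ty": 0,"tz": 0,"twist": -0.057,"fingers": 0.5},{"tx": 0,"ty": 0,"tz": 0,"twist": 0,"fingers": 0.5}]'

```text
clock: 43.15
eef_pos: [498.5, -191.8, 181.2]
tool_rot: [3.141, 0.001, -3.052]
force: [-0.6, 0.7, 0.9]
width: 42.5
gripper_force: 0.0
```

```bash
python3 - <<'E'
from h import *
s=st(); print(s["qpos"].round(2)); goto(s,"fr",115,.161+np.pi-.06); wings(eyes.get_image("top"))
E
```

```text
t 43.15 p [ 498.5 -191.8  181.2] rpy [ 3.141e+00  1.000e-03 -3.052e+00] F [-0.6  0.7  0.9] w 42.5 g 0.0
[ 0.82  0.66 -0.78  1.89  0.61  0.85  1.38]
shift tool mm [ 0.4  0.  66.2] frac [0.0013 0.     0.2206]
twist frac -0.0037
br [ 588.7 -179.2] 91 joint 0.749
bl [551.2  49.6] 79 joint 0.017
fr [ 486.4 -191.5] 40 joint -0.207
fl [459.2  36. ] 78 joint 0.799
```

Call:
carry_out --moves '[{"tx": 0.0013,"ty": 0,"tz": 0.1,"twist": -0.003,"fingers": 0.5},{"tx": 0,"ty": 0,"tz": 0.08,"twist": 0,"fingers": 0.5},{"tx": 0,"ty": 0,"tz": 0.0405,"twist": 0,"fingers": 0.5},{"tx": 0,"ty": 0,"tz": 0,"twist": 0,"fingers": 0.5},{"tx": 0,"ty": 0,"tz": 0,"twist": 0,"fingers": 0.5},{"tx": 0,"ty": 0,"tz": 0,"twist": 0,"fingers": 0},{"tx": 0,"ty": 0,"tz": 0,"twist": 0,"fingers": 0},{"tx": 0,"ty": 0,"tz": 0,"twist": 0,"fingers": 0},{"tx": 0,"ty": 0,"tz": 0,"twist": 0,"fingers": 0},{"tx": 0,"ty": 0,"tz": 0,"twist": 0,"fingers": 0},{"tx": 0,"ty": 0,"tz": 0,"twist": 0,"fingers": 0}]'

```text
clock: 44.58
eef_pos: [497.6, -192.1, 115.8]
tool_rot: [-3.141, 0.001, -3.041]
force: [-1.0, 0.9, 6.0]
width: 8.9
gripper_force: 59.0
```

Call:
carry_out --moves '[{"tx": 0,"ty": 0,"tz": 0,"twist": 0.0462,"fingers": 0},{"tx": 0,"ty": 0,"tz": 0,"twist": 0.0462,"fingers": 0},{"tx": 0,"ty": 0,"tz": 0,"twist": 0.0462,"fingers": 0},{"tx": 0,"ty": 0,"tz": 0,"twist": 0.0462,"fingers": 0},{"tx": 0,"ty": 0,"tz": 0,"twist": 0.0462,"fingers": 0},{"tx": 0,"ty": 0,"tz": 0,"twist": 0,"fingers": 0},{"tx": 0,"ty": 0,"tz": 0,"twist": 0,"fingers": 0}]'

```text
clock: 45.45
eef_pos: [497.5, -192.4, 115.8]
tool_rot: [-3.141, 0.001, 2.519]
force: [-0.8, -0.8, 6.4]
width: 8.7
gripper_force: 59.5
```

Call:
carry_out --moves '[{"tx": 0,"ty": 0,"tz": 0,"twist": 0,"fingers": 0.3},{"tx": 0,"ty": 0,"tz": 0,"twist": 0,"fingers": 0.5},{"tx": 0,"ty": 0,"tz": 0,"twist": 0,"fingers": 0.5},{"tx": 0,"ty": 0,"tz": 0,"twist": 0,"fingers": 0.5},{"tx": 0,"ty": 0,"tz": -0.1,"twist": 0,"fingers": 0.5},{"tx": 0,"ty": 0,"tz": -0.12,"twist": 0,"fingers": 0.5},{"tx": 0.066,"ty": 0.1514,"tz": 0,"twist": 0,"fingers": 0.5},{"tx": 0.066,"ty": 0.1514,"tz": 0,"twist": 0,"fingers": 0.5},{"tx": 0.066,"ty": 0.1514,"tz": 0,"twist": 0,"fingers": 0.5},{"tx": 0.066,"ty": 0.1514,"tz": 0,"twist": 0,"fingers": 0.5},{"tx": 0.066,"ty": 0.1514,"tz": 0,"twist": 0,"fingers": 0.5},{"tx": 0,"ty": 0,"tz": 0,"twist": 0,"fingers": 0.5}]'

```text
clock: 46.95
eef_pos: [550.5, 56.0, 181.6]
tool_rot: [3.137, -0.001, 2.525]
force: [0.3, -0.3, 0.3]
width: 42.6
gripper_force: 0.0
```

Call:
carry_out --moves '[{"tx": 0,"ty": 0,"tz": 0,"twist": -0.048,"fingers": 0.5},{"tx": 0,"ty": 0,"tz": 0,"twist": -0.048,"fingers": 0.5},{"tx": 0,"ty": 0,"tz": 0,"twist": -0.048,"fingers": 0.5},{"tx": 0,"ty": 0,"tz": 0,"twist": -0.048,"fingers": 0.5},{"tx": 0,"ty": 0,"tz": 0,"twist": -0.048,"fingers": 0.5},{"tx": 0,"ty": 0,"tz": 0,"twist": 0,"fingers": 0.5}]'

```text
clock: 47.7
eef_pos: [549.7, 48.9, 180.8]
tool_rot: [-3.142, -0.001, -3.015]
force: [-0.3, -0.0, -0.6]
width: 42.9
gripper_force: 0.0
```

```bash
python3 - <<'E'
from h import *
s=st(); print(s["qpos"].round(2)); goto(s,"bl",115,.161+np.pi-.03); wings(eyes.get_image("top"))
E
```

```text
t 47.7 p [549.7  48.9 180.8] rpy [-3.142e+00 -1.000e-03 -3.015e+00] F [-0.3 -0.  -0.6] w 42.9 g 0.0
[ 0.34  0.68 -0.77  1.84  0.6   0.87  0.98]
shift tool mm [-0.5  0.6 65.8] frac [-0.0016  0.0021  0.2193]
twist frac -0.0016
br [ 589.1 -179.3] 93 joint 0.751
fl [458.7  36.3] 78 joint 0.803
```

Call:
carry_out --moves '[{"tx": -0.0016,"ty": 0.002,"tz": 0.1,"twist": 0,"fingers": 0.5},{"tx": 0,"ty": 0,"tz": 0.08,"twist": 0,"fingers": 0.5},{"tx": 0,"ty": 0,"tz": 0.0393,"twist": 0,"fingers": 0.5},{"tx": 0,"ty": 0,"tz": 0,"twist": 0,"fingers": 0.5},{"tx": 0,"ty": 0,"tz": 0,"twist": 0,"fingers": 0.5},{"tx": 0,"ty": 0,"tz": 0,"twist": 0,"fingers": 0},{"tx": 0,"ty": 0,"tz": 0,"twist": 0,"fingers": 0},{"tx": 0,"ty": 0,"tz": 0,"twist": 0,"fingers": 0},{"tx": 0,"ty": 0,"tz": 0,"twist": 0,"fingers": 0},{"tx": 0,"ty": 0,"tz": 0,"twist": 0,"fingers": 0},{"tx": 0,"ty": 0,"tz": 0,"twist": 0,"fingers": 0}]'

```text
clock: 49.12
eef_pos: [551.3, 49.3, 116.2]
tool_rot: [-3.139, 0.002, -3.014]
force: [1.1, -4.4, 6.9]
width: 8.7
gripper_force: 59.4
```

Call:
carry_out --moves '[{"tx": 0,"ty": 0,"tz": 0,"twist": 0.0479,"fingers": 0},{"tx": 0,"ty": 0,"tz": 0,"twist": 0.0479,"fingers": 0},{"tx": 0,"ty": 0,"tz": 0,"twist": 0.0479,"fingers": 0},{"tx": 0,"ty": 0,"tz": 0,"twist": 0.0479,"fingers": 0},{"tx": 0,"ty": 0,"tz": 0,"twist": 0.0479,"fingers": 0},{"tx": 0,"ty": 0,"tz": 0,"twist": 0,"fingers": 0},{"tx": 0,"ty": 0,"tz": 0,"twist": 0,"fingers": 0}]'

```text
clock: 50.0
eef_pos: [551.2, 48.7, 116.2]
tool_rot: [-3.14, 0.003, 2.516]
force: [-0.8, -4.1, 6.7]
width: 8.8
gripper_force: 59.5
```

Call:
carry_out --moves '[{"tx": 0,"ty": 0,"tz": 0,"twist": 0,"fingers": 0.3},{"tx": 0,"ty": 0,"tz": 0,"twist": 0,"fingers": 0.5},{"tx": 0,"ty": 0,"tz": 0,"twist": 0,"fingers": 0.5},{"tx": 0,"ty": 0,"tz": 0,"twist": 0,"fingers": 0.5},{"tx": 0,"ty": 0,"tz": -0.1,"twist": 0,"fingers": 0.5},{"tx": 0,"ty": 0,"tz": -0.12,"twist": 0,"fingers": 0.5},{"tx": 0.108,"ty": -0.106,"tz": 0,"twist": 0,"fingers": 0.5},{"tx": 0.108,"ty": -0.106,"tz": 0,"twist": 0,"fingers": 0.5},{"tx": 0,"ty": 0,"tz": 0,"twist": 0,"fingers": 0.5},{"tx": 0,"ty": 0,"tz": 0,"twist": 0,"fingers": 0.5},{"tx": 0,"ty": 0,"tz": 0,"twist": 0,"fingers": 0.5}]'

```text
clock: 51.38
eef_pos: [461.9, 37.3, 181.4]
tool_rot: [3.14, 0.001, 2.518]
force: [-0.4, -0.0, -0.3]
width: 42.9
gripper_force: 0.0
```

```bash
python3 - <<'E'
from h import *
s=st(); print(s["qpos"].round(2)); goto(s,"fl",115,.161+np.pi-.785); wings(eyes.get_image("top"))
E
```

```text
t 51.38 p [461.9  37.3 181.4] rpy [3.140e+00 1.000e-03 2.518e+00] F [-0.4 -0.  -0.3] w 42.9 g 0.0
[ 0.26  0.51 -0.57  2.08  0.44  0.67  0.35]
shift tool mm [-0.7 -2.1 66.4] frac [-0.0024 -0.0071  0.2214]
twist frac 0.0001
br [ 588.6 -179.3] 89 joint 0.752
fr [ 498.6 -193.4] 80 joint 0.816
```

Call:
carry_out --moves '[{"tx": -0.0024,"ty": -0.007,"tz": 0.1,"twist": 0,"fingers": 0.5},{"tx": 0,"ty": 0,"tz": 0.08,"twist": 0,"fingers": 0.5},{"tx": 0,"ty": 0,"tz": 0.041,"twist": 0,"fingers": 0.5},{"tx": 0,"ty": 0,"tz": 0,"twist": 0,"fingers": 0.5},{"tx": 0,"ty": 0,"tz": 0,"twist": 0,"fingers": 0.5},{"tx": 0,"ty": 0,"tz": 0,"twist": 0,"fingers": 0},{"tx": 0,"ty": 0,"tz": 0,"twist": 0,"fingers": 0},{"tx": 0,"ty": 0,"tz": 0,"twist": 0,"fingers": 0},{"tx": 0,"ty": 0,"tz": 0,"twist": 0,"fingers": 0},{"tx": 0,"ty": 0,"tz": 0,"twist": 0,"fingers": 0},{"tx": 0,"ty": 0,"tz": 0,"twist": 0,"fingers": 0}]'

```text
clock: 52.8
eef_pos: [460.9, 35.4, 115.8]
tool_rot: [3.14, 0.001, 2.518]
force: [-0.1, 1.8, 5.9]
width: 8.9
gripper_force: 60.4
```

Call:
carry_out --moves '[{"tx": 0,"ty": 0,"tz": 0,"twist": 0.0505,"fingers": 0},{"tx": 0,"ty": 0,"tz": 0,"twist": 0.0505,"fingers": 0},{"tx": 0,"ty": 0,"tz": 0,"twist": 0.0505,"fingers": 0},{"tx": 0,"ty": 0,"tz": 0,"twist": 0.0505,"fingers": 0},{"tx": 0,"ty": 0,"tz": 0,"twist": 0.0505,"fingers": 0},{"tx": 0,"ty": 0,"tz": 0,"twist": 0,"fingers": 0},{"tx": 0,"ty": 0,"tz": 0,"twist": 0,"fingers": 0}]'

```text
clock: 53.68
eef_pos: [461.3, 35.7, 115.8]
tool_rot: [3.138, -0.001, 1.728]
force: [1.3, 2.8, 6.4]
width: 8.8
gripper_force: 60.6
```

```bash
python3 - <<'E'
from h import *
s=st(); print(s["torque"].round(2)); s["eef_pos"]=s["eef_pos"]-[0,0,-66]; goto(s,"br",182,.161+np.pi-.785)
E
```

```text
t 53.67 p [461.3  35.7 115.8] rpy [ 3.138e+00 -1.000e-03  1.728e+00] F [1.3 2.8 6.4] w 8.8 g 60.6
[ 0.46 -0.08 -0.05]
shift tool mm [-2.302e+02  9.080e+01 -2.000e-01] frac [-0.7672  0.3025 -0.0008]
twist frac -0.2514
```

Call:
carry_out --moves '[{"tx": 0,"ty": 0,"tz": 0,"twist": 0.01,"fingers": 0},{"tx": 0,"ty": 0,"tz": 0,"twist": 0.01,"fingers": 0},{"tx": 0,"ty": 0,"tz": 0,"twist": 0,"fingers": 0}]'

```text
clock: 54.05
eef_pos: [461.3, 35.8, 115.8]
tool_rot: [3.138, -0.0, 1.671]
force: [0.9, 1.4, 7.3]
width: 8.8
gripper_force: 68.7
```

```bash
python3 - <<'E'
from h import *
s=st(); print(s["torque"].round(2),s["qpos"].round(2))
E
```

```text
t 54.05 p [461.3  35.8 115.8] rpy [ 3.138 -0.     1.671] F [0.9 1.4 7.3] w 8.8 g 68.7
[ 0.37 -0.24  1.25] [ 0.02  0.59 -0.23  2.14  0.3   0.44 -0.34]
```

Call:
carry_out --moves '[{"tx": 0,"ty": 0,"tz": 0,"twist": 0,"fingers": 0.3},{"tx": 0,"ty": 0,"tz": 0,"twist": 0,"fingers": 0.5},{"tx": 0,"ty": 0,"tz": 0,"twist": 0,"fingers": 0.5},{"tx": 0,"ty": 0,"tz": 0,"twist": 0,"fingers": 0.5},{"tx": 0,"ty": 0,"tz": -0.1,"twist": 0,"fingers": 0.5},{"tx": 0,"ty": 0,"tz": -0.12,"twist": 0,"fingers": 0.5},{"tx": 0,"ty": 0,"tz": 0,"twist": -0.0535,"fingers": 0.5},{"tx": 0,"ty": 0,"tz": 0,"twist": -0.0535,"fingers": 0.5},{"tx": 0,"ty": 0,"tz": 0,"twist": -0.0535,"fingers": 0.5},{"tx": 0,"ty": 0,"tz": 0,"twist": -0.0535,"fingers": 0.5},{"tx": 0,"ty": 0,"tz": 0,"twist": -0.0535,"fingers": 0.5},{"tx": 0,"ty": 0,"tz": 0,"twist": 0,"fingers": 0.5}]'

```text
clock: 55.55
eef_pos: [459.7, 34.6, 180.9]
tool_rot: [-3.142, -0.001, 2.5]
force: [1.7, 0.3, -0.0]
width: 42.7
gripper_force: 0.0
```

Call:
carry_out --moves '[{"tx": -0.15,"ty": -0.0665,"tz": 0,"twist": 0,"fingers": 0.5},{"tx": -0.15,"ty": -0.0665,"tz": 0,"twist": 0,"fingers": 0.5},{"tx": -0.15,"ty": -0.0665,"tz": 0,"twist": 0,"fingers": 0.5},{"tx": -0.15,"ty": -0.0665,"tz": 0,"twist": 0,"fingers": 0.5},{"tx": -0.15,"ty": -0.0665,"tz": 0,"twist": 0,"fingers": 0.5},{"tx": 0,"ty": 0,"tz": 0,"twist": 0,"fingers": 0.5},{"tx": 0,"ty": 0,"tz": 0,"twist": 0,"fingers": 0.5}]'

```text
clock: 56.42
eef_pos: [580.4, -178.6, 180.6]
tool_rot: [3.141, -0.001, 2.501]
force: [-0.5, 0.0, 0.2]
width: 42.6
gripper_force: 0.0
```

```bash
python3 - <<'E'
from h import *
s=st(); goto(s,"br",115,.161+np.pi-.785); wings(eyes.get_image("top"))
E
```

```text
t 56.42 p [ 580.4 -178.6  180.6] rpy [ 3.141e+00 -1.000e-03  2.501e+00] F [-0.5  0.   0.2] w 42.6 g 0.0
shift tool mm [-4.5  4.9 65.6] frac [-0.0151  0.0162  0.2188]
twist frac -0.0053
br [ 581.7 -174.5] 54 joint 0.65
bl [550.4  48.8] 91 joint 0.726
fr [ 498.4 -193.2] 81 joint 0.821
fl [460.1  37.2] 78 joint 1.597
```

Call:
carry_out --moves '[{"tx": -0.015,"ty": 0.016,"tz": 0.05,"twist": -0.005,"fingers": 0.5},{"tx": 0,"ty": 0,"tz": 0.1,"twist": 0,"fingers": 0.5},{"tx": 0,"ty": 0,"tz": 0.069,"twist": 0,"fingers": 0.5},{"tx": 0,"ty": 0,"tz": 0,"twist": 0,"fingers": 0.5},{"tx": 0,"ty": 0,"tz": 0,"twist": 0,"fingers": 0.5},{"tx": 0,"ty": 0,"tz": 0,"twist": 0,"fingers": 0},{"tx": 0,"ty": 0,"tz": 0,"twist": 0,"fingers": 0},{"tx": 0,"ty": 0,"tz": 0,"twist": 0,"fingers": 0},{"tx": 0,"ty": 0,"tz": 0,"twist": 0,"fingers": 0},{"tx": 0,"ty": 0,"tz": 0,"twist": 0,"fingers": 0},{"tx": 0,"ty": 0,"tz": 0,"twist": 0,"fingers": 0}]'

```text
clock: 57.85
eef_pos: [587.5, -179.1, 116.4]
tool_rot: [-3.141, 0.001, 2.518]
force: [-2.9, -0.6, 6.0]
width: 8.9
gripper_force: 59.2
```

Call:
carry_out --moves '[{"tx": 0,"ty": 0,"tz": 0,"twist": 0.052,"fingers": 0},{"tx": 0,"ty": 0,"tz": 0,"twist": 0.052,"fingers": 0},{"tx": 0,"ty": 0,"tz": 0,"twist": 0.052,"fingers": 0},{"tx": 0,"ty": 0,"tz": 0,"twist": 0.052,"fingers": 0},{"tx": 0,"ty": 0,"tz": 0,"twist": 0.052,"fingers": 0},{"tx": 0,"ty": 0,"tz": 0,"twist": 0,"fingers": 0},{"tx": 0,"ty": 0,"tz": 0,"twist": 0,"fingers": 0}]'

```text
clock: 58.72
eef_pos: [586.5, -179.8, 116.3]
tool_rot: [-3.14, 0.002, 1.703]
force: [-5.0, -1.9, 7.1]
width: 8.9
gripper_force: 60.1
```

```bash
python3 - <<'E'
from h import *
s=st(); print(s["torque"].round(2),s["qpos"].round(2))
s["eef_pos"]=s["eef_pos"]+[0,0,66]; s["tool_rot"]=np.array([0,0,2.517]); goto(s,"fr",182,2.517)
E
```

```text
t 58.73 p [ 586.5 -179.8  116.3] rpy [-3.140e+00  2.000e-03  1.703e+00] F [-5.  -1.9  7.1] w 8.9 g 60.1
[-0.4   0.9   0.61] [ 0.42  0.74 -0.27  1.73  0.29  0.71  0.12]
shift tool mm [ 64.6 -61.4   0.3] frac [ 0.2153 -0.2048  0.0011]
twist frac -0.0
```

Call:
carry_out --moves '[{"tx": 0,"ty": 0,"tz": 0,"twist": 0,"fingers": 0.3},{"tx": 0,"ty": 0,"tz": 0,"twist": 0,"fingers": 0.5},{"tx": 0,"ty": 0,"tz": 0,"twist": 0,"fingers": 0.5},{"tx": 0,"ty": 0,"tz": 0,"twist": 0,"fingers": 0.5},{"tx": 0,"ty": 0,"tz": -0.1,"twist": 0,"fingers": 0.5},{"tx": 0,"ty": 0,"tz": -0.12,"twist": 0,"fingers": 0.5},{"tx": 0,"ty": 0,"tz": 0,"twist": -0.052,"fingers": 0.5},{"tx": 0,"ty": 0,"tz": 0,"twist": -0.052,"fingers": 0.5},{"tx": 0,"ty": 0,"tz": 0,"twist": -0.052,"fingers": 0.5},{"tx": 0,"ty": 0,"tz": 0,"twist": -0.052,"fingers": 0.5},{"tx": 0,"ty": 0,"tz": 0,"twist": -0.052,"fingers": 0.5},{"tx": 0,"ty": 0,"tz": 0,"twist": 0,"fingers": 0.5}]'

```text
clock: 60.22
eef_pos: [587.4, -178.4, 181.1]
tool_rot: [3.141, -0.001, 2.516]
force: [-0.2, 0.7, 0.5]
width: 42.7
gripper_force: 0.0
```

Call:
carry_out --moves '[{"tx": 0.108,"ty": -0.102,"tz": 0,"twist": 0,"fingers": 0.5},{"tx": 0.108,"ty": -0.102,"tz": 0,"twist": 0,"fingers": 0.5},{"tx": 0,"ty": 0,"tz": 0,"twist": 0,"fingers": 0.5},{"tx": 0,"ty": 0,"tz": 0,"twist": 0,"fingers": 0.5},{"tx": 0,"ty": 0,"tz": 0,"twist": 0,"fingers": 0.5}]'

```text
clock: 60.85
eef_pos: [500.5, -189.8, 181.5]
tool_rot: [3.14, 0.001, 2.518]
force: [0.8, 0.2, 0.3]
width: 42.5
gripper_force: 0.0
```

```bash
python3 - <<'E'
from h import *
s=st(); goto(s,"fr",115,.161+np.pi-.785); wings(eyes.get_image("top"))
E
```

```text
t 60.85 p [ 500.5 -189.8  181.5] rpy [3.140e+00 1.000e-03 2.518e+00] F [0.8 0.2 0.3] w 42.5 g 0.0
shift tool mm [ 0.8 -3.1 66.5] frac [ 0.0026 -0.0102  0.2218]
twist frac 0.0
br [ 586.2 -178.6] 105 joint 1.543
bl [550.4  48.8] 91 joint 0.726
fr [ 490.5 -187. ] 45 joint 0.75
fl [460.   37.1] 77 joint 1.594
```

Call:
carry_out --moves '[{"tx": 0.0026,"ty": -0.01,"tz": 0.05,"twist": 0,"fingers": 0.5},{"tx": 0,"ty": 0,"tz": 0.1,"twist": 0,"fingers": 0.5},{"tx": 0,"ty": 0,"tz": 0.072,"twist": 0,"fingers": 0.5},{"tx": 0,"ty": 0,"tz": 0,"twist": 0,"fingers": 0.5},{"tx": 0,"ty": 0,"tz": 0,"twist": 0,"fingers": 0.5},{"tx": 0,"ty": 0,"tz": 0,"twist": 0,"fingers": 0},{"tx": 0,"ty": 0,"tz": 0,"twist": 0,"fingers": 0},{"tx": 0,"ty": 0,"tz": 0,"twist": 0,"fingers": 0},{"tx": 0,"ty": 0,"tz": 0,"twist": 0,"fingers": 0},{"tx": 0,"ty": 0,"tz": 0,"twist": 0,"fingers": 0},{"tx": 0,"ty": 0,"tz": 0,"twist": 0,"fingers": 0}]'

```text
clock: 62.28
eef_pos: [497.3, -192.3, 115.6]
tool_rot: [3.141, 0.001, 2.518]
force: [-0.9, 0.0, 7.0]
width: 8.8
gripper_force: 59.4
```

Call:
carry_out --moves '[{"tx": 0,"ty": 0,"tz": 0,"twist": 0.052,"fingers": 0},{"tx": 0,"ty": 0,"tz": 0,"twist": 0.052,"fingers": 0},{"tx": 0,"ty": 0,"tz": 0,"twist": 0.052,"fingers": 0},{"tx": 0,"ty": 0,"tz": 0,"twist": 0.052,"fingers": 0},{"tx": 0,"ty": 0,"tz": 0,"twist": 0.052,"fingers": 0},{"tx": 0,"ty": 0,"tz": 0,"twist": 0,"fingers": 0},{"tx": 0,"ty": 0,"tz": 0,"twist": 0,"fingers": 0}]'

```text
clock: 63.15
eef_pos: [497.2, -192.3, 115.6]
tool_rot: [3.141, 0.001, 1.704]
force: [-1.2, 0.3, 5.6]
width: 9.0
gripper_force: 60.1
```

```bash
python3 - <<'E'
from h import *
s=st(); print(s["torque"].round(2),s["qpos"].round(2))
s["eef_pos"]=s["eef_pos"]+[0,0,66]; s["tool_rot"]=np.array([0,0,2.517]); goto(s,"bl",182,2.517)
E
```

```text
t 63.15 p [ 497.2 -192.3  115.6] rpy [3.141e+00 1.000e-03 1.704e+00] F [-1.2  0.3  5.6] w 9.0 g 60.1
[-0.01  0.24  0.67] [ 0.48  0.66 -0.25  1.95  0.29  0.56  0.17]
shift tool mm [ 98.6 227.2  -0.4] frac [ 0.3285  0.7572 -0.0015]
twist frac -0.0
```

Home against the stop. Last one: bl.

Call:
carry_out --moves '[{"tx": 0,"ty": 0,"tz": 0,"twist": 0,"fingers": 0.3},{"tx": 0,"ty": 0,"tz": 0,"twist": 0,"fingers": 0.5},{"tx": 0,"ty": 0,"tz": 0,"twist": 0,"fingers": 0.5},{"tx": 0,"ty": 0,"tz": 0,"twist": 0,"fingers": 0.5},{"tx": 0,"ty": 0,"tz": -0.1,"twist": 0,"fingers": 0.5},{"tx": 0,"ty": 0,"tz": -0.12,"twist": 0,"fingers": 0.5},{"tx": 0,"ty": 0,"tz": 0,"twist": -0.052,"fingers": 0.5},{"tx": 0,"ty": 0,"tz": 0,"twist": -0.052,"fingers": 0.5},{"tx": 0,"ty": 0,"tz": 0,"twist": -0.052,"fingers": 0.5},{"tx": 0,"ty": 0,"tz": 0,"twist": -0.052,"fingers": 0.5},{"tx": 0,"ty": 0,"tz": 0,"twist": -0.052,"fingers": 0.5},{"tx": 0,"ty": 0,"tz": 0,"twist": 0,"fingers": 0.5}]'

```text
clock: 64.65
eef_pos: [496.6, -192.3, 180.6]
tool_rot: [3.141, -0.0, 2.516]
force: [0.7, 0.5, 0.3]
width: 42.0
gripper_force: 0.0
```

Call:
carry_out --moves '[{"tx": 0.0655,"ty": 0.1514,"tz": 0,"twist": 0,"fingers": 0.5},{"tx": 0.0655,"ty": 0.1514,"tz": 0,"twist": 0,"fingers": 0.5},{"tx": 0.0655,"ty": 0.1514,"tz": 0,"twist": 0,"fingers": 0.5},{"tx": 0.0655,"ty": 0.1514,"tz": 0,"twist": 0,"fingers": 0.5},{"tx": 0.0655,"ty": 0.1514,"tz": 0,"twist": 0,"fingers": 0.5},{"tx": 0,"ty": 0,"tz": 0,"twist": 0,"fingers": 0.5},{"tx": 0,"ty": 0,"tz": 0,"twist": 0,"fingers": 0.5},{"tx": 0,"ty": 0,"tz": 0,"twist": 0,"fingers": 0.5}]'

```text
clock: 65.65
eef_pos: [549.4, 47.8, 180.6]
tool_rot: [-3.14, 0.0, 2.515]
force: [1.0, 0.1, -0.2]
width: 42.6
gripper_force: 0.0
```

```bash
python3 - <<'E'
from h import *
s=st(); goto(s,"bl",115,.161+np.pi-.785); wings(eyes.get_image("top"))
E
```

```text
t 65.65 p [549.4  47.8 180.6] rpy [-3.14   0.     2.515] F [ 1.   0.1 -0.2] w 42.6 g 0.0
shift tool mm [ 0.5  1.9 65.6] frac [0.0017 0.0064 0.2185]
twist frac -0.0009
br [ 586.5 -179.1] 109 joint 1.559
fr [ 497.  -195.9] 84 joint 1.506
fl [458.   47.3] 43 joint 1.796
```

Call:
carry_out --moves '[{"tx": 0.0017,"ty": 0.0064,"tz": 0.05,"twist": -0.001,"fingers": 0.5},{"tx": 0,"ty": 0,"tz": 0.1,"twist": 0,"fingers": 0.5},{"tx": 0,"ty": 0,"tz": 0.069,"twist": 0,"fingers": 0.5},{"tx": 0,"ty": 0,"tz": 0,"twist": 0,"fingers": 0.5},{"tx": 0,"ty": 0,"tz": 0,"twist": 0,"fingers": 0.5},{"tx": 0,"ty": 0,"tz": 0,"twist": 0,"fingers": 0},{"tx": 0,"ty": 0,"tz": 0,"twist": 0,"fingers": 0},{"tx": 0,"ty": 0,"tz": 0,"twist": 0,"fingers": 0},{"tx": 0,"ty": 0,"tz": 0,"twist": 0,"fingers": 0},{"tx": 0,"ty": 0,"tz": 0,"twist": 0,"fingers": 0},{"tx": 0,"ty": 0,"tz": 0,"twist": 0,"fingers": 0}]'

```text
clock: 67.08
eef_pos: [549.7, 49.7, 115.9]
tool_rot: [-3.139, 0.001, 2.52]
force: [-3.5, -3.9, 6.5]
width: 8.7
gripper_force: 59.1
```

Call:
carry_out --moves '[{"tx": 0,"ty": 0,"tz": 0,"twist": 0.052,"fingers": 0},{"tx": 0,"ty": 0,"tz": 0,"twist": 0.052,"fingers": 0},{"tx": 0,"ty": 0,"tz": 0,"twist": 0.052,"fingers": 0},{"tx": 0,"ty": 0,"tz": 0,"twist": 0.052,"fingers": 0},{"tx": 0,"ty": 0,"tz": 0,"twist": 0.052,"fingers": 0},{"tx": 0,"ty": 0,"tz": 0,"twist": 0,"fingers": 0},{"tx": 0,"ty": 0,"tz": 0,"twist": 0,"fingers": 0}]'

```text
clock: 67.95
eef_pos: [550.3, 50.1, 115.9]
tool_rot: [3.142, 0.002, 1.708]
force: [-2.0, -5.2, 7.1]
width: 8.6
gripper_force: 59.5
```

```bash
python3 - <<'E'
from h import *
s=st(); print(s["torque"].round(2),s["qpos"].round(2))
E
```

```text
t 67.95 p [550.3  50.1 115.9] rpy [3.142e+00 2.000e-03 1.708e+00] F [-2.  -5.2  7.1] w 8.6 g 59.5
[-0.87  0.38  0.48] [-0.    0.67 -0.22  1.9   0.25  0.59 -0.24]
```

Call:
carry_out --moves '[{"tx": 0,"ty": 0,"tz": 0,"twist": 0,"fingers": 0.3},{"tx": 0,"ty": 0,"tz": 0,"twist": 0,"fingers": 0.5},{"tx": 0,"ty": 0,"tz": 0,"twist": 0,"fingers": 0.5},{"tx": 0,"ty": 0,"tz": 0,"twist": 0,"fingers": 0.5},{"tx": 0,"ty": 0,"tz": -0.1,"twist": 0,"fingers": 0.5},{"tx": 0,"ty": 0,"tz": -0.15,"twist": 0,"fingers": 0.5},{"tx": 0,"ty": 0,"tz": -0.15,"twist": 0,"fingers": 0.5},{"tx": 0.15,"ty": -0.06,"tz": 0,"twist": 0,"fingers": 0.5},{"tx": 0.15,"ty": -0.06,"tz": 0,"twist": 0,"fingers": 0.5},{"tx": 0.15,"ty": -0.06,"tz": 0,"twist": 0,"fingers": 0.5},{"tx": 0.15,"ty": -0.06,"tz": 0,"twist": 0,"fingers": 0.5},{"tx": 0.15,"ty": -0.06,"tz": 0,"twist": 0,"fingers": 0.5}]'

```text
clock: 69.45
eef_pos: [430.3, 263.8, 235.2]
tool_rot: [3.141, -0.0, 1.704]
force: [0.3, 0.4, -0.5]
width: 42.6
gripper_force: 0.0
```

```bash
python3 - <<'E'
from h import *
s=st(); a=eyes.get_image("top"); b=eyes.get_image("side"); wings(a)
A=cv2.resize(a["color"][210:320,270:460],None,fx=2.2,fy=2.2); B=cv2.resize(b["color"][190:350,240:360],None,fx=3,fy=3)
c=np.zeros((480,418+360,3),np.uint8); c[:242,:418]=A; c[:480,418:]=B; cv2.imwrite("pics/fin.png",c)
E
```

```text
t 69.45 p [430.3 263.8 235.2] rpy [ 3.141 -0.     1.704] F [ 0.3  0.4 -0.5] w 42.6 g 0.0
br [ 586.3 -179. ] 104 joint 1.545
bl [549.8  50.4] 103 joint 1.564
fr [ 496.9 -195.5] 82 joint 1.506
fl [460.1  37.5] 79 joint 1.599
```

View pics/fin.png

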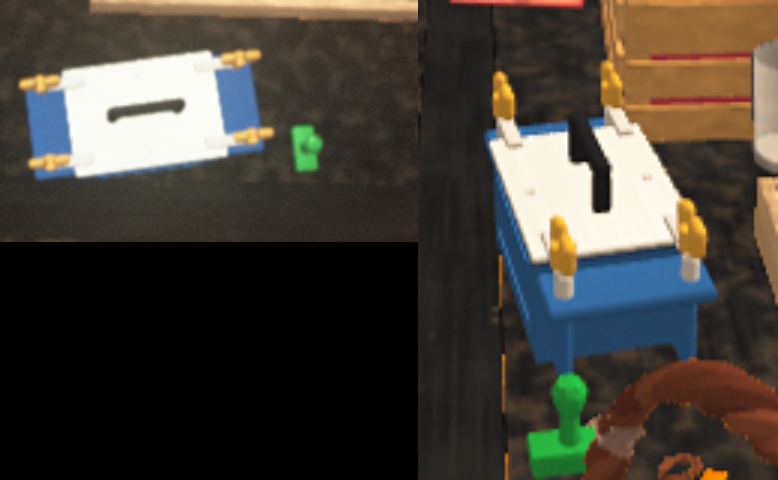

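The final picture shows the cover level with all four tongues over it, at crop (72,78), (210,62), (80,158) and (215,140). The green stamp is untouched.

```bash
python3 -c "
from cell import job
print(job.finish_job())"
```

```text
the job is handed in; nothing more can be done
None
```

The job is handed in at about 70 s: all three brown stamps are in the case, the cover sits seated and level, and all four wing screws were turned half way and then fully home in cross order (front left, back right, front right, back left).

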